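Stow loose battery packs in the screw-guarded spring-lid case

TASK

Stow the loose blue battery packs in the grey case: unscrew the guard cap from the case's catch and set it down upright in the steel parts tray, then press the catch button while steadying the spring lid, so that the lid rises under control and never flies open, until it stands nearly upright. Lay every pack flat on the case's floor, side by side, then shut the lid until the catch holds it. Leave the multimeter and the screwdriver where they are.

Things in the scene. Friction and masses are not known exactly. Their poses are not given: they have to be found in the camera images.
- case: Grey plastic case, fixed. Tray part outside 96 (its x) by 244 (its y) by 41 mm high, inside 84 by 232, empty; its floor is 6 mm above the bench. Origin: centre of the tray part's underside, on the bench; +x points from catch to hinge, z up. In front (x -120 to -56, y within 32 mm) a catch deck 25 mm high; on it at x = -88, y = 0 a threaded neck, 40 mm wide and 21 high, around the button.
- lid (a joint): Lid angle, rad: 0 shut, 1.75 fully open (past upright). Flat grey plate 104 by 244 by 8 mm, 140 g, hinged on the tray part's +x top edge. A spring drives it open: about 3 N down on the front edge holds it while nearly shut, less as it opens; let go, it flies open and stays open. Pushed down to 0 (about 6 N at the front edge), it is caught; the button dips by itself and must be left free.
- lid_edge (a point): Middle of the lid's front edge (away from the hinge), on its top surface; moves with the lid. Shut: case x = -56 mm, 50 mm above the bench; the lid covers case x -56 to +48, y -122 to +122 mm. Under it hangs a small steel hook with a roller, 18 mm long, that the catch holds.
- lid_hinge (a point): Middle of the lid's hinge line: case x = +48 mm, 41 mm above the bench (8.5 mm below the shut lid's top surface). The lid swings about the case's y axis through it.
- catch_button (a joint): How far the catch button is pressed, m: 0 out, 0.006 fully in. Springs back; about 1.5 N to start, 5 N fully in. Beyond 3 mm the lid is let go; its front edge must rise about 3 mm before the button is back out, or it is caught again.
- button_top (a point): Middle of the top of the button, a black stud 18 mm across, 32 mm in front of the shut lid's front edge. Out, it is 55 mm above the bench and 9 mm over the neck's rim; fully in, it is level with the shut lid's top to 1 mm, so an open gripper can stand with one finger on the button and the other on the lid. Hidden under the guard cap at the start.
- guard_cap: Screw cap over the button, 54 mm high, 60 g: skirt 52 mm wide and 36 high, open below; on it a hexagonal grip 28 mm across flats, 18 high (flats face the cap's y axis and every 60 degrees). Origin: centre of its lower rim. Right-hand thread, pitch 6 mm: anticlockwise from above it climbs and comes free after 1.75 turns (11 mm up); not tightened; stays put between grasps.
- parts_tray: Shallow square steel tray, 110 by 110 mm outside, walls 4 mm thick and 14 mm high, floor 4 mm thick, empty, fixed to the bench. Origin: centre of its underside, on the bench.
- pack0: Two-cell battery pack in blue wrap with a white label, 52 (its x) by 29 (its y) by 15 mm high, 45 g, lying flat on the bench. Origin: centre of its underside; z up. Between two and four such packs are present, all alike.
- pack1: Two-cell battery pack in blue wrap with a white label, 52 (its x) by 29 (its y) by 15 mm high, 45 g, lying flat on the bench. Origin: centre of its underside; z up. Between two and four such packs are present, all alike.
- pack2: Two-cell battery pack in blue wrap with a white label, 52 (its x) by 29 (its y) by 15 mm high, 45 g, lying flat on the bench. Origin: centre of its underside; z up. Between two and four such packs are present, all alike.
- pack3: Two-cell battery pack in blue wrap with a white label, 52 (its x) by 29 (its y) by 15 mm high, 45 g, lying flat on the bench. Origin: centre of its underside; z up. Between two and four such packs are present, all alike.
- meter: Black multimeter, 150 by 85 by 34 mm, loose, a bystander; origin at the centre of its underside.
- screwdriver: Screwdriver, 170 mm long, loose, a bystander lying on the bench; its long axis is its x.
Things that resemble listed ones, but are neither listed nor needed, are in the scene too. Leave any black, green or pink look-alike of the pack1 alone.

How it is judged:
By the outcome, as a careful person would: the job done as asked, in the order asked, and still so for the second after the job is handed in, with the robot touching nothing.
Of pack0, pack1, pack2, pack3 only 2 to 4 are there at a start; the rules pass over those that are not, and their reading is None.
At some moment in a run one of pack0, pack1, pack2, pack3 may be knocked a few centimetres aside while the robot is not near it.
Once in a run the grip may slacken for a moment while it holds something.
It also fails if it takes over 210 s, if anything falls off the work surface, if the arm or the gripper's body presses on something with over 40 N, if the wrist force passes 120 N, or if a joint passes its speed limit or range.

ROBOT

A 6-joint arm with a two-finger parallel gripper is mounted at the origin on the work surface. World frame = base frame: x ahead of the robot, y to its left, z up, the work surface at z = 0. Lengths are in m, angles in rad, forces in N, time in s.
With the tool pointing down it reaches from about 0.225 to 0.875 m from the base axis. Payload 3.4 kg.
Tool frame: the origin (TCP) lies at the very end of the fingers, on their centre line; the grasp point (between the pads) lies 19 mm behind it; z points along the fingers, y is the direction in which the jaws open and shut (so a half turn about z gives the same grasp; the last joint's range is limited). The gripper opens to 85 mm and grips with 20 to 120 N. Pads are 22 mm wide; open, the fingers measure 114 mm over their backs; the gripper's body (76 mm by 85 mm) begins 54 mm behind the grasp point. The pads swing forward as they close: fully open they stand 13 mm farther back than shut.
Start: joints at [1.22, 0.276, 1.505, -0, 1.361, -0.121], TCP at [0.131, 0.56, 0.231] pointing down, gripper open.
Joint ranges: [-2.89, 2.89], [-0.75, 2.08], [0.22, 2.7], [-1.18, 4.32], [0.11, 2.71], [-2.7, 2.7]. Speed limits (rad/s): [2.57, 2.57, 3.14, 3.14, 3.14, 3.14].

INTERFACE

Orientations are given as a unit quaternion [w, x, y, z].
In Python, from rig import get_state, get_image, calibration, sign_off gives the robot as it stands. The module is installed in compiled form; this text tells all that it offers.
- The arm moves only by the tool drive_tool, never from a script. Its argument "targets" is one flat list of numbers, 7 for each row, row after row: the turn, a rotation vector about the tool's x, y, z in degrees, then the shift along the tool's x, y, z in mm, then the opening, from 0 (shut) to 1 (fully open). In form: [wx, wy, wz, tx, ty, tz, fingers, wx, wy, wz, tx, ty, tz, fingers, ...]. A call has 1 to 12 rows; each row shifts and turns the commanded pose from where the row before left it, along the tool's axes as they then stand; what a row does not reach is not made up. A row lasts 1/8 s, in which the tool goes at most 62.5 mm and 10.7 degrees, less where a joint would pass 70% of its speed; a pose out of reach is approached as far as the arm can. A call is refused whole if a number of a shift passes 62.5 or a number of a turn 10.7, either way. A call with a gripper value outside its range is refused whole. The fingers move at their own pace and stop on an object; "grip_force" is the grip in N (left out, the last holds). Time passes only in rows, so rows that do not move let the fingers close. It gives the time, the measured TCP pose, the force and the opening at its end, in the units of the state.
- get_state(): the state, without advancing time (a new reading comes with each control period).
- get_image(name): name is "scene" or "top"; returns the picture (400x640x3 uint8, red, green, blue); there is no depth.
- calibration(name): a dict with "mtx" (3x3 intrinsics, pixels), "world_to_cam" (4x4, takes a point from world to camera coordinates). Camera axes: x right, y down, z forward; pixel columns grow to the right and rows downward; lengths in m; the calibration is good to about 2 mm. A picture is of the moment at which its call begins. calibration takes no time and is no camera call.
- sign_off(): hands the job in, once; it reports no verdict.
The state is a dict: "clock": time; "qpos": joint angles; "qd": joint speeds; "effort": joint torques, N m; "position": TCP position; "ee_rot": TCP orientation; "contact_force": force on the tool from outside, world axes, zero at the start; "moment": the same for the moment, N m; "width": finger opening in m.
Only numpy, scipy, OpenCV 4.12 (cv2) and the standard library are available. Lean on these libraries where they do the work, as an engineer would, in place of code of your own. Each camera call takes 0.05 s, during which the arm holds its last target.

## Working session

There is one attempt and no reset: what is moved stays moved. The work goes in short steps, Python scripts to look and compute and a tool call to move; the robot and the scene stay as the last step left them, time stands still between calls to the robot, and variables do not carry over. Pictures are saved under pics/ and viewed, and the job is handed in when it is done.

Besides the shell and the picture viewer there is one more tool, called after "Call:" by a JSON object that holds its "method" and its "body", one argument or row to a line. drive_tool: Moves the arm, as the interface text tells. Its arguments: {"type":"object","properties":{"targets":{"type":"array"},"grip_force":{"type":"number"}},"required":["targets"]}

```bash
mkdir -p pics; python3 - <<'E'
from rig import *
import cv2
s=get_state(); print(s)
for n in("scene","top"):
    im=get_image(n); cv2.imwrite(f"pics/{n}0.png",im[:,:,::-1]); c=calibration(n); print(c)
E
```

```text
{'clock': 0.0, 'qpos': array([ 1.21998875e+00,  2.76572963e-01,  1.50616306e+00,  2.46502048e-05,
        1.36068915e+00, -1.20987628e-01]), 'qd': array([0.0008501 , 0.00176261, 0.00220679, 0.00067323, 0.00011311,
       0.00166764]), 'effort': array([-3.02024855e-03, -4.16773474e+01, -2.45804036e+01, -2.54416054e-04,
        1.11409472e-02, -2.28545844e-05]), 'position': array([0.13078869, 0.5593724 , 0.23044035]), 'ee_rot': array([-2.25861928e-04,  1.14659772e-01,  9.93404397e-01, -8.88065576e-04]), 'contact_force': array([ 0.66459476, -1.01955584,  0.12409115]), 'moment': array([0.01030506, 0.01461891, 0.00473182]), 'width': 0.08511821359037185}
{'mtx': array([[520.98119366,   0.        , 320.15433043],
       [  0.        , 520.98119366, 200.54379414],
       [  0.        ,   0.        ,   1.        ]]), 'world_to_cam': array([[ 0.19005736,  0.98176256,  0.00452415, -0.02485037],
       [ 0.52486482, -0.09771099, -0.84555868, -0.22081778],
       [-0.8296958 ,  0.16307922, -0.53386332,  1.88547586],
       [ 0.        ,  0.        ,  0.        ,  1.        ]])}
{'mtx': array([[513.46657642,   0.        , 322.01118831],
       [  0.        , 513.46657642, 198.46902608],
       [  0.        ,   0.        ,   1.        ]]), 'world_to_cam': array([[ 2.58447130e-02, -9.99665790e-01, -6.00051849e-04,
        -9.30311304e-02],
       [-9.83446752e-01, -2.53176993e-02, -1.79419896e-01,
         5.43179631e-01],
       [ 1.79344740e-01,  5.22717477e-03, -9.83772403e-01,
         1.14248475e+00],
       [ 0.00000000e+00,  0.00000000e+00,  0.00000000e+00,
         1.00000000e+00]])}
```

View pics/top0.png

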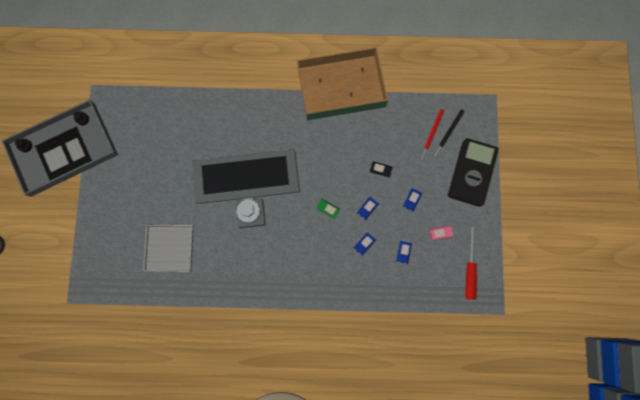

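View pics/scene0.png

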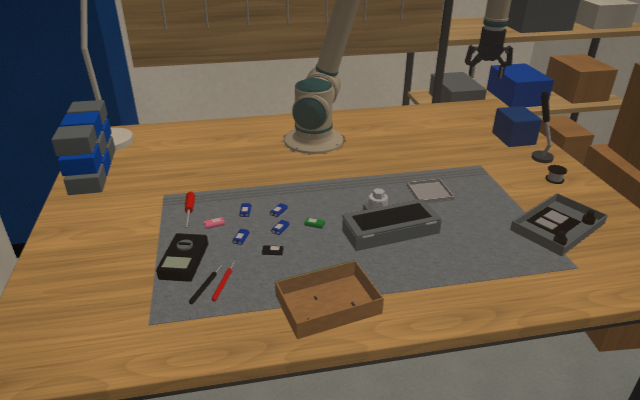

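```bash
python3 - <<'E'
import cv2
a=cv2.imread("pics/top0.png")
def crop(im,x0,y0,x1,y1,f,n):
    o=cv2.resize(im[y0:y1,x0:x1],None,fx=f,fy=f,interpolation=cv2.INTER_CUBIC)
    for x in range((x0+9)//10*10,x1,10):
        cv2.line(o,(int((x-x0)*f),0),(int((x-x0)*f),8 if x%50 else 16),(0,255,255),1)
        if x%20==0: cv2.putText(o,str(x),(int((x-x0)*f)+2,20),0,.35,(0,255,255),1)
    for y in range((y0+9)//10*10,y1,10):
        cv2.line(o,(0,int((y-y0)*f)),(8,int((y-y0)*f)),(0,255,255),1)
        if y%20==0: cv2.putText(o,str(y),(10,int((y-y0)*f)+4),0,.35,(0,255,255),1)
    cv2.imwrite(n,o)
crop(a,135,145,305,275,4.5,"pics/c1.png")
crop(a,310,155,460,270,5,"pics/c2.png")
b=cv2.imread("pics/scene0.png")
crop(b,335,170,465,250,6,"pics/c3.png")
E
```

```text
(no output)
```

View pics/c1.png

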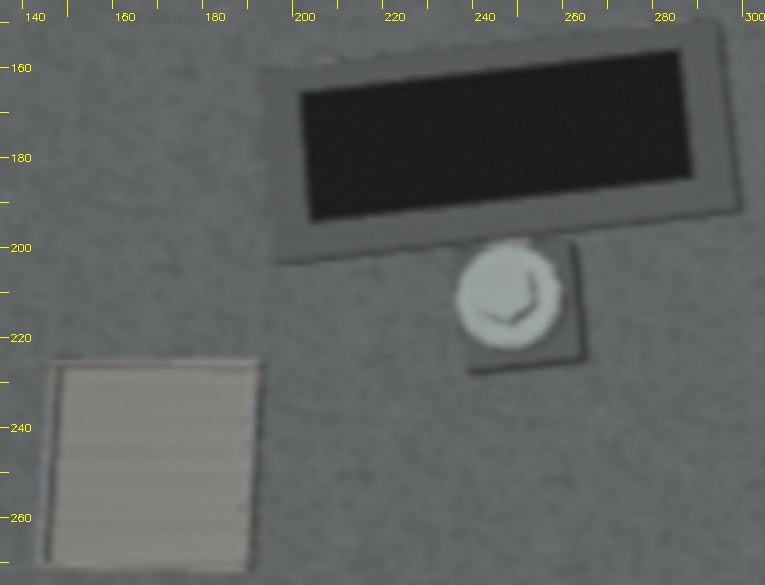

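View pics/c2.png

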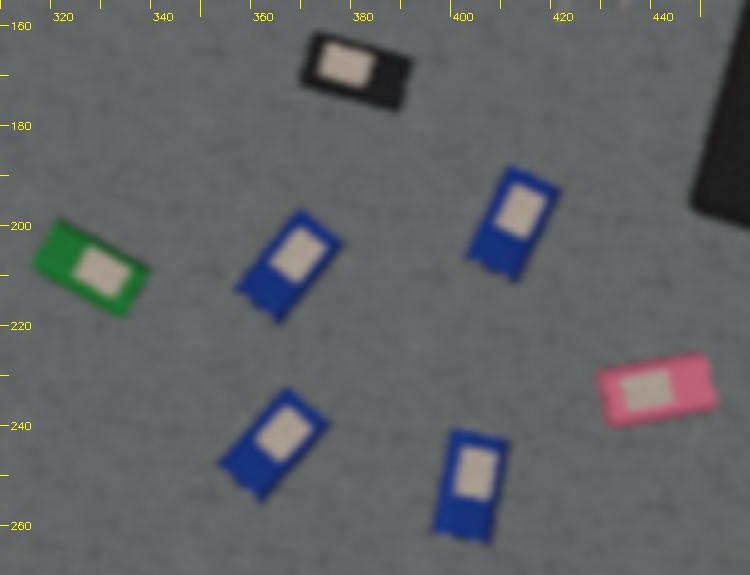

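View pics/c3.png

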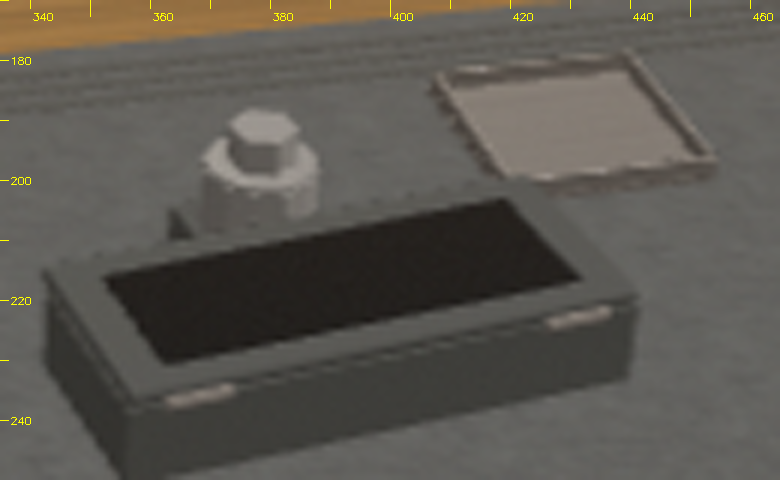

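```bash
cat > h.py <<'E'
import numpy as np, cv2
from rig import *
from scipy.optimize import least_squares, minimize
from scipy.spatial.transform import Rotation as R
C={n:calibration(n) for n in("top","scene")}
def proj(n,P):
    P=np.atleast_2d(P); c=C[n]; q=P@c["world_to_cam"][:3,:3].T+c["world_to_cam"][:3,3]
    q=q@c["mtx"].T; return q[:,:2]/q[:,2:]
def unproj(n,uv,z):
    c=C[n]; T=c["world_to_cam"]; o=-T[:3,:3].T@T[:3,3]
    d=T[:3,:3].T@np.linalg.inv(c["mtx"])@np.array([uv[0],uv[1],1.]); return o+d*(z-o[2])/d[2]
def place(p,L):  # p=x,y,th ; L local pts
    c,s=np.cos(p[2]),np.sin(p[2]); L=np.atleast_2d(L)
    return np.c_[p[0]+c*L[:,0]-s*L[:,1],p[1]+s*L[:,0]+c*L[:,1],L[:,2]]
def fit(p0,obs):
    f=lambda p:np.concatenate([(proj(n,place(p,L))[0]-uv) for n,L,uv in obs])
    r=least_squares(f,p0,x_scale=[.1,.1,.1]); return r.x,r.fun.reshape(-1,2).round(1)
def crop(im,x0,y0,x1,y1,f,n):
    o=cv2.resize(im[y0:y1,x0:x1],None,fx=f,fy=f,interpolation=cv2.INTER_CUBIC)
    for x in range((x0+9)//10*10,x1,10):
        cv2.line(o,(int((x-x0)*f),0),(int((x-x0)*f),8),(0,255,255),1)
        if x%20==0: cv2.putText(o,str(x),(int((x-x0)*f)+2,20),0,.35,(0,255,255),1)
    for y in range((y0+9)//10*10,y1,10):
        cv2.line(o,(0,int((y-y0)*f)),(8,int((y-y0)*f)),(0,255,255),1)
        if y%20==0: cv2.putText(o,str(y),(10,int((y-y0)*f)+4),0,.35,(0,255,255),1)
    cv2.imwrite("pics/"+n,o)
def shot(n,box,f,name):
    im=get_image(n)[:,:,::-1]; crop(im,*box,f,name); return im
def packs(im,n="top",zb=0.0,roi=None):
    hsv=cv2.cvtColor(im,cv2.COLOR_BGR2HSV); S=8
    big=cv2.resize(im,None,fx=S,fy=S,interpolation=cv2.INTER_CUBIC); hb=cv2.cvtColor(big,cv2.COLOR_BGR2HSV)
    m=((abs(hb[:,:,0].astype(int)-115)<12)&(hb[:,:,1]>120)&(hb[:,:,2]>50)).astype(np.uint8)
    out=[]
    for c in cv2.findContours(m,cv2.RETR_EXTERNAL,cv2.CHAIN_APPROX_NONE)[0]:
        a=cv2.contourArea(c)/S/S
        if a<100 or a>600: continue
        (u,v),_,_=cv2.minAreaRect(c); u=(u+.5)/S-.5; v=(v+.5)/S-.5
        if not(roi is None or (roi[0]<u<roi[2] and roi[1]<v<roi[3])): continue
        if roi is None and not (190<u<500 and 90<v<310): continue
        M=np.zeros_like(m); cv2.drawContours(M,[cv2.convexHull(c)],-1,1,-1)
        y0,x0=int(v-30)*S,int(u-30)*S; M=M[y0:y0+60*S,x0:x0+60*S]
        L=np.array([[sx*.026,sy*.0145,z] for sx in(-1,1) for sy in(-1,1) for z in(zb,zb+.015)])
        def cost(p):
            q=((proj(n,place(p,L))+.5)*S-.5-[x0,y0])
            h=cv2.convexHull(q.round().astype(np.int32)); K=np.zeros_like(M); cv2.drawContours(K,[h],-1,1,-1)
            return -(K&M).sum()/(K|M).sum()
        w=unproj(n,(u,v),zb+.0075); best=None
        for th in np.arange(0,3.1,.35):
            r=minimize(cost,[w[0],w[1],th],method="Nelder-Mead",options=dict(initial_simplex=[[w[0],w[1],th],[w[0]+.005,w[1],th],[w[0],w[1]+.005,th],[w[0],w[1],th+.2]],xatol=1e-4,fatol=1e-4))
            if best is None or r.fun<best.fun: best=r
        x=best.x; out.append((x[0],x[1],(x[2]+np.pi/2)%np.pi-np.pi/2,-best.fun))
    return out
def st():
    s=get_state(); w,x,y,z=s["ee_rot"]; Rm=R.from_quat([x,y,z,w]).as_matrix(); return s,Rm
E
python3 - <<'E'
from h import *
t=cv2.imread("pics/top0.png")
for p in packs(t): print(np.round(p,4))
L=.0495
k=[(.048,.122),(.048,-.122),(-.056,-.122),(-.056,.122)]
tu=[(192.8,159.9),(294.6,149),(299.9,191.7),(196.8,203.2)]
su=[(441.2,219.5),(356.3,237),(342,214.7),(419.5,200.5)]
ob=[("top",np.array([*a,L]),u) for a,u in zip(k,tu)]; os=[("scene",np.array([*a,L]),u) for a,u in zip(k,su)]
for o in(ob,os,ob+os):
    p,r=fit([.5,.05,0],o); print("case",p.round(4),r.tolist())
cap=place(p,[-.088,0,.079])[0]; print("cap",cap, proj("top",cap),proj("scene",cap), proj("top",place(p,[-.088,0,.061])),proj("scene",place(p,[-.088,0,.025])))
k=[(.055,.055),(.055,-.055),(-.055,-.055),(-.055,.055)]
tu=[(52/4.5+135,145+358/4.5),(262/4.5+135,145+358/4.5),(252/4.5+135,145+570/4.5),(38/4.5+135,145+568/4.5)]
su=[(717/6+335,170+160/6),(500/6+335,170+183/6),(432/6+335,170+78/6),(628/6+335,170+52/6)]
ob=[("top",np.array([*a,.014]),u) for a,u in zip(k,tu)]; os=[("scene",np.array([*a,.014]),u) for a,u in zip(k,su)]
for o in(ob,os,ob+os):
    p,r=fit([.4,.2,0],o); print("tray",p.round(4),r.tolist())
s,Rm=st(); print(Rm.round(3))
for n in C: T=C[n]["world_to_cam"]; print(n,(-T[:3,:3].T@T[:3,3]).round(3))
im=cv2.imread("pics/top0.png"); crop(im,232,192,272,232,14,"cap_t.png")
im=cv2.imread("pics/scene0.png"); crop(im,360,180,395,215,14,"cap_s.png")
E
```

```text
[ 0.4254 -0.2178  0.6667 -0.    ]
[ 0.4118 -0.1442  1.0519 -0.    ]
[ 0.4979 -0.128  -0.9268 -0.    ]
[ 0.5453 -0.2386 -1.3194 -0.    ]
case [0.5987 0.1004 0.1405] [[-0.3, 0.2], [1.0, -0.4], [0.5, -0.1], [-1.2, 0.2]]
case [0.6065 0.0985 0.1616] [[0.0, -0.7], [-0.3, 0.6], [-1.7, 0.9], [2.0, -1.5]]
case [0.6004 0.1002 0.1469] [[-0.3, -0.1], [1.0, -1.3], [0.7, -1.2], [-0.9, -0.2], [-0.1, -1.6], [-0.7, -1.3], [-1.5, -0.8], [2.4, -2.4]]
cap [0.51330597 0.08733676 0.079     ] [[247.86291465 208.22349327]] [[377.94495917 190.8151004 ]] [[248.98509996 209.48779266]] [[376.71707756 207.29494506]]
tray [0.4247 0.2785 0.0219] [[0.1, -0.1], [-0.1, 0.1], [-0.2, -0.1], [0.2, 0.1]]
tray [0.4311 0.2773 0.0045] [[-0.1, 0.4], [0.5, 0.3], [-0.7, -0.9], [0.3, 0.1]]
tray [0.4257 0.2788 0.0171] [[0.2, -0.6], [-0.1, -0.2], [-0.4, -0.5], [0.0, -0.4], [-0.2, -0.7], [0.6, -0.6], [-1.0, -1.7], [-0.2, -0.9]]
[[-0.974  0.228 -0.001]
 [ 0.228  0.974 -0.002]
 [ 0.    -0.002 -1.   ]]
top [ 0.332 -0.085  1.221]
scene [ 1.685 -0.305  0.82 ]h.py:46: RuntimeWarning: overflow encountered in scalar negative
  return -(K&M).sum()/(K|M).sum()
```

View pics/cap_t.png

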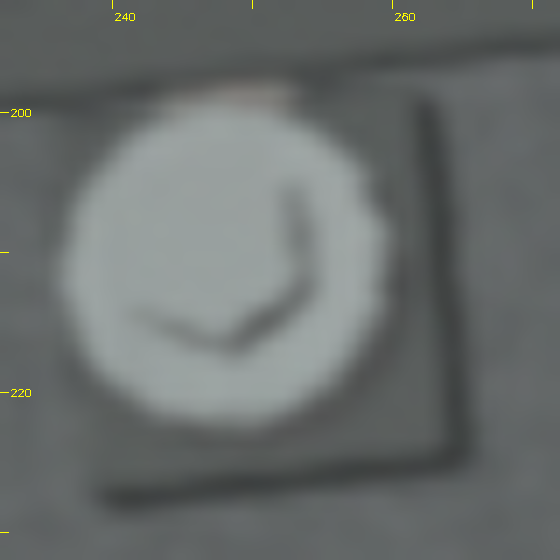

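View pics/cap_s.png

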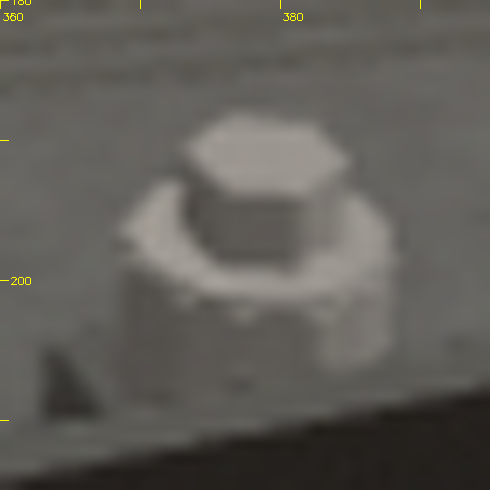

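Call:
{"method": "drive_tool", "body": {
  "targets": [0,0,0,-30,-23,0,1,0,0,0,-30,-23,0,1,0,0,0,-30,-23,0,1,0,0,0,-30,-23,0,1,0,0,0,-30,-23,0,1,0,0,0,-30,-23,0,1,0,0,0,-30,-23,0,1,0,0,0,-30,-23,0,1,0,0,0,-30,-23,0,1,0,0,0,-30,-23,0,1,0,0,0,-30,-23,0,1,0,0,0,-30,-23,0,1],
  "grip_force": 60
}}

```text
clock: 1.6
position: [0.4191, 0.2081, 0.231]
ee_rot: [-0.0, 0.115, 0.993, -0.0]
contact_force: [0.8, -0.3, 0.2]
width: 0.0854
```

Call:
{"method": "drive_tool", "body": {
  "targets": [0,0,0,-30,-23,0,1,0,0,0,-30,-23,0,1,0,0,0,-30,-23,0,1,0,0,10,0,0,0,0.6,0,0,10,0,0,0,0.6,0,0,10,0,0,0,0.6,0,0,10,0,0,0,0.6,0,0,10,0,0,0,0.6,0,0,10,0,0,0,0.6,0,0,10,0,0,0,0.6,0,0,10,0,0,0,0.6,0,0,10,0,0,0,0.6]
}}

```text
clock: 3.1
position: [0.4902, 0.1214, 0.2308]
ee_rot: [-0.0, 0.785, 0.619, -0.0]
contact_force: [-0.5, -1.1, 0.3]
width: 0.0511
```

```bash
sed -i 's/return -(K&M).sum()\/(K|M).sum()/return -float((K\&M).sum())\/float((K|M).sum())/' h.py; cat >> h.py <<'E'
def A():
    s,Rm=st(); return np.degrees(np.arctan2(Rm[1,1],Rm[0,1]))
def togo(target,Ang=None):
    s,Rm=st(); p=s["position"]
    d=Rm.T@(np.array(target)-p)*1000
    print("pos",p.round(4),"A",round(A(),2),"q6",round(np.degrees(s["qpos"][5]),1),"w",round(s["width"],4),"F",s["contact_force"].round(1),"t",round(s["clock"],1),"tilt",np.round(np.degrees(Rm[:2,2]),2))
    print("tool shift mm",d.round(1), "" if Ang is None else ("wz deg",round((A()-Ang+180)%360-180,1)))
CASE=np.array([.5995,.1003,.1425]); TRAY=np.array([.4252,.2787,.02])
def case(x,y,z): return place(CASE,[x,y,z])[0]
E
python3 - <<'E'
from h import *
print(case(-.088,0,0)); togo([*case(-.088,0,0)[:2],.23],-81.8)
t=cv2.imread("pics/top0.png")
for p in packs(t): print(np.round(p,4))
E
```

```text
[0.51239196 0.0878024  0.        ]
pos [0.4902 0.1214 0.2308] A -13.5 q6 19.5 w 0.0511 F [-0.5 -1.1  0.3] t 3.1 tilt [-0.06 -0.  ]
tool shift mm [-27.5  29.4   0.8] ('wz deg', np.float64(68.3))
[ 0.4317 -0.2741 -0.2317  0.8177]
[ 0.4475 -0.181  -0.7331  0.8646]
[ 0.5342 -0.1881 -0.6249  0.8549]
[ 0.5583 -0.2954 -0.4997  0.8306]
```

Call:
{"method": "drive_tool", "body": {
  "targets": [0,0,9.8,0,0,0,0.6,0,0,9.8,0,0,0,0.6,0,0,9.8,0,0,0,0.6,0,0,9.8,0,0,0,0.6,0,0,9.8,0,0,0,0.6,0,0,9.8,0,0,0,0.6,0,0,9.5,0,0,0,0.6,0,0,0,8.6,18.2,20,0.6,0,0,0,8.6,18.2,30,0.6,0,0,0,0,0,30,0.6,0,0,0,0,0,30,0.6,0,0,0,0,0,20,0.6]
}}

```text
clock: 4.6
position: [0.5119, 0.0879, 0.0995]
ee_rot: [-0.0, 0.997, 0.074, -0.001]
contact_force: [0.4, -0.1, 0.2]
width: 0.0513
```

```bash
python3 - <<'E'
from h import *
togo([*case(-.088,0,0)[:2],.064],-81.8)
shot("scene",(345,150,425,230),7,"s1.png")
shot("top",(205,160,305,240),7,"t1.png")
for u in [(404,252),(364,244),(368,208),(412,199)]: print(unproj("top",u,.0075).round(4))
E
```

```text
pos [0.5119 0.0879 0.0995] A -81.48 q6 83.5 w 0.0513 F [ 0.4 -0.1  0.2] t 4.6 tilt [-0.15 -0.  ]
tool shift mm [ 0.6  0.2 35.5] ('wz deg', np.float64(0.3))
[ 0.4297 -0.2753  0.0075]
[ 0.4461 -0.1809  0.0075]
[ 0.5326 -0.1895  0.0075]
[ 0.5572 -0.2949  0.0075]
```

View pics/s1.png

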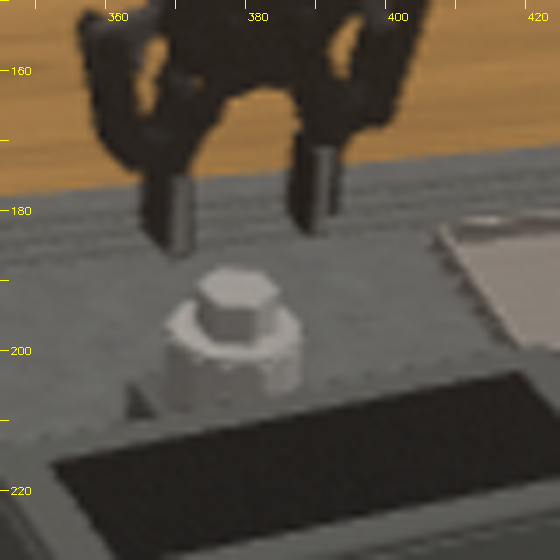

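View pics/t1.png

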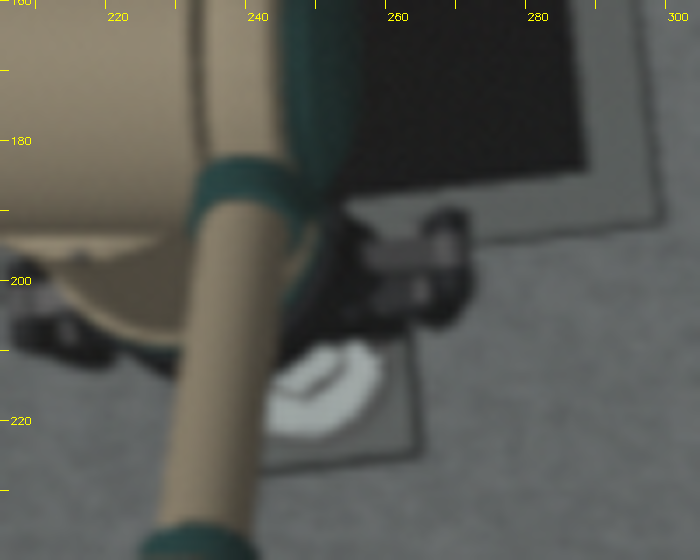

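Call:
{"method": "drive_tool", "body": {
  "targets": [0,0,0.3,0.5,0,12,0.6,0,0,0,0,0,12,0.6,0,0,0,0,0,10,0.6,0,0,0,0,0,0,0.6,0,0,0,0,0,0,0.2,0,0,0,0,0,0,0.2,0,0,0,0,0,0,0.2,0,0,0,0,0,0,0.2],
  "grip_force": 20
}}

```text
clock: 5.7
position: [0.5138, 0.0882, 0.0677]
ee_rot: [-0.0, 0.997, 0.072, 0.0]
contact_force: [-0.6, 0.5, 1.3]
width: 0.0271
```

```bash
python3 - <<'E'
from h import *
togo([*case(-.088,0,0)[:2],.064],-81.8); print(get_state()["moment"])
shot("scene",(345,150,425,230),7,"s2.png")
E
```

```text
pos [0.5138 0.0882 0.0677] A -81.77 q6 83.8 w 0.0271 F [-0.6  0.5  1.3] t 5.7 tilt [0.05 0.01]
tool shift mm [-1.5  0.2  3.7] ('wz deg', np.float64(0.0))
[ 0.024713   -0.0122182  -0.06691201]
```

View pics/s2.png

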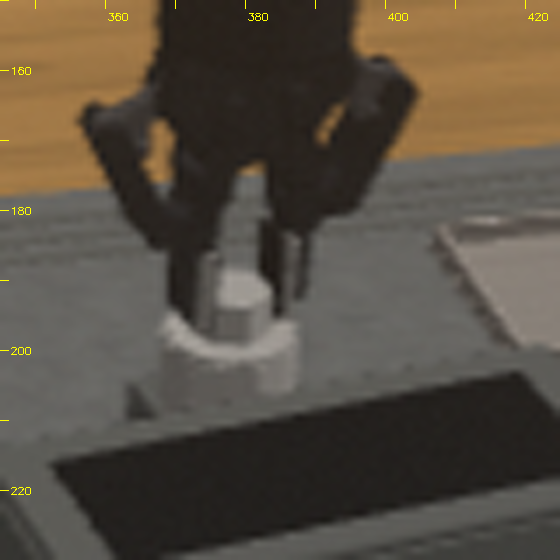

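Call:
{"method": "drive_tool", "body": {
  "targets": [0,0,0,0,0,0,0.2,0,0,-10,0,0,-0.17,0.2,0,0,-10,0,0,-0.17,0.2,0,0,-10,0,0,-0.17,0.2,0,0,-10,0,0,-0.17,0.2,0,0,-10,0,0,-0.17,0.2,0,0,-10,0,0,-0.17,0.2,0,0,-10,0,0,-0.17,0.2,0,0,-10,0,0,-0.17,0.2],
  "grip_force": 45
}}

```text
clock: 6.88
position: [0.5123, 0.0906, 0.0682]
ee_rot: [-0.003, 0.717, 0.697, 0.001]
contact_force: [-0.9, 6.9, 0.5]
width: 0.0265
```

```bash
python3 - <<'E'
from h import *
togo([*case(-.088,0,0)[:2],.069],-1.8); print(get_state()["moment"])
shot("scene",(345,150,425,230),7,"s3.png")
E
```

```text
pos [0.5123 0.0906 0.0682] A -1.6 q6 3.5 w 0.0265 F [-0.9  6.9  0.5] t 6.9 tilt [-0.14  0.29]
tool shift mm [-2.8  0.2 -0.8] ('wz deg', np.float64(0.2))
[ 1.37301316  0.33698992 -0.30169664]
```

View pics/s3.png

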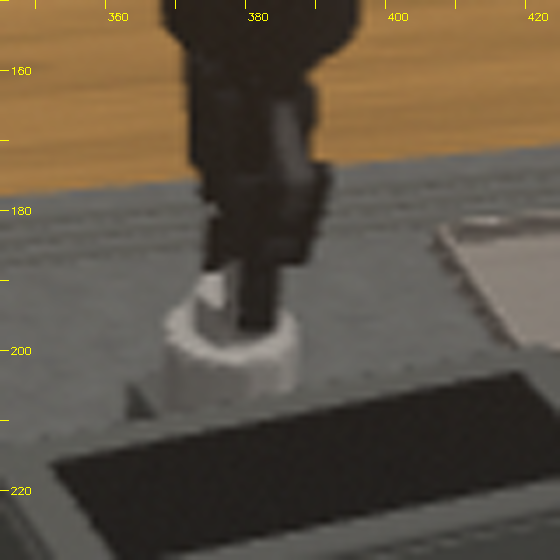

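Call:
{"method": "drive_tool", "body": {
  "targets": [0,0,0,0,0,0,0.5,0,0,0,0,0,0,0.5,0,0,0,0,0,0,0.5]
}}

```text
clock: 7.3
position: [0.5136, 0.0879, 0.0686]
ee_rot: [0.0, 0.718, 0.696, -0.0]
contact_force: [-0.5, 0.0, -0.0]
width: 0.0425
```

```bash
python3 - <<'E'
from h import *
togo([.5121,.0881,.068],-1.8); print(get_state()["moment"])
E
```

```text
pos [0.5136 0.0879 0.0686] A -1.78 q6 3.9 w 0.0425 F [-0.5  0.  -0. ] t 7.3 tilt [ 0.01 -0.01]
tool shift mm [ 0.2 -1.5  0.6] ('wz deg', np.float64(0.0))
[ 0.01421529 -0.02139263  0.0119252 ]
```

Call:
{"method": "drive_tool", "body": {
  "targets": [0,0,0,0,-1.5,0,0.2,0,0,0,0,0,0,0.2,0,0,0,0,0,0,0.2,0,0,0,0,0,0,0.2,0,0,-10,0,0,-0.17,0.2,0,0,-10,0,0,-0.17,0.2,0,0,-10,0,0,-0.17,0.2,0,0,-10,0,0,-0.17,0.2,0,0,-10,0,0,-0.17,0.2,0,0,-10,0,0,-0.17,0.2],
  "grip_force": 40
}}

```text
clock: 8.55
position: [0.5126, 0.089, 0.0697]
ee_rot: [0.0, 0.271, 0.962, 0.001]
contact_force: [1.2, 1.9, 1.4]
width: 0.0267
```

```bash
python3 - <<'E'
from h import *
togo([.5121,.0881,.0696],58.2); print(get_state()["moment"])
E
```

```text
pos [0.5126 0.089  0.0697] A 58.5 q6 -56.5 w 0.0267 F [1.2 1.9 1.4] t 8.6 tilt [0.08 0.1 ]
tool shift mm [-0.  -1.   0.1] ('wz deg', np.float64(0.3))
[ 0.3695253  -0.06318208 -0.16558192]
```

Call:
{"method": "drive_tool", "body": {
  "targets": [0,0,-10,0,0,-0.17,0.2,0,0,-10,0,0,-0.17,0.2,0,0,-10,0,0,-0.17,0.2,0,0,-10,0,0,-0.17,0.2,0,0,-10,0,0,-0.17,0.2,0,0,-10,0,0,-0.17,0.2,0,0,-10,0,0,-0.17,0.2,0,0,-10,0,0,-0.17,0.2,0,0,-10,0,0,-0.17,0.2,0,0,-10,0,0,-0.17,0.2,0,0,0,0,0,0,0.2,0,0,0,0,0,0,0.5]
}}

```text
clock: 10.05
position: [0.5122, 0.0917, 0.0712]
ee_rot: [-0.001, -0.559, 0.829, -0.003]
contact_force: [-0.1, -0.6, -0.3]
width: 0.0423
```

Call:
{"method": "drive_tool", "body": {
  "targets": [0,0,0,0,0,0,0.5,0,0,10,0,0,0,0.5,0,0,10,0,0,0,0.5,0,0,10,0,0,0,0.5,0,0,10,0,0,0,0.5,0,0,10,0,0,0,0.5,0,0,10,0,0,0,0.5,0,0,10,0,0,0,0.5,0,0,10,0,0,0,0.5,0,0,10,0,0,0,0.5,0,0,10,0,0,0,0.5,0,0,10,0,0,0,0.5]
}}

```text
clock: 11.55
position: [0.5124, 0.0915, 0.0712]
ee_rot: [0.002, 0.361, 0.932, -0.003]
contact_force: [0.2, 1.7, -0.4]
width: 0.0426
```

Call:
{"method": "drive_tool", "body": {
  "targets": [0,0,10,0,0,0,0.5,0,0,10,0,0,0,0.5,0,0,10,0,0,0,0.5,0,0,10,0,0,0,0.5,0,0,10,0,0,0,0.5,0,0,10,0,0,0,0.5,0,0,10,0,0,0,0.5,0,0,10,0,0,0,0.5,0,0,10,0,0,0,0.5,0,0,10,0,0,0,0.5,0,0,10,0,0,0,0.5,0,0,10,0,0,0,0.5]
}}

```text
clock: 13.05
position: [0.5124, 0.0915, 0.0712]
ee_rot: [0.003, 0.988, 0.153, 0.0]
contact_force: [0.8, 0.1, 0.5]
width: 0.0423
```

```bash
python3 - <<'E'
from h import *
togo([.5121,.0881,.0715],-81.8); print(get_state()["moment"])
shot("scene",(345,150,425,230),7,"s4.png")
E
```

```text
pos [0.5124 0.0915 0.0712] A -72.38 q6 75.4 w 0.0423 F [0.8 0.1 0.5] t 13.1 tilt [ 0.07 -0.39]
tool shift mm [-1.3  3.2 -0.2] ('wz deg', np.float64(9.4))
[-0.04235533 -0.0069031   0.02704987]
```

View pics/s4.png

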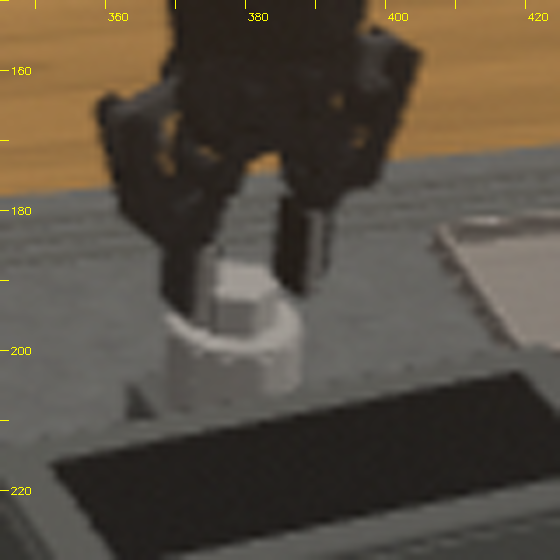

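Call:
{"method": "drive_tool", "body": {
  "targets": [0,0,9.4,0,0,0,0.5,0.4,0,0,0,0,0,0.5,0,0,0,-0.8,3.3,0,0.5,0,0,0,0,0,0,0.2,0,0,0,0,0,0,0.2,0,0,0,0,0,0,0.2]
}}

```text
clock: 13.85
position: [0.5116, 0.088, 0.0715]
ee_rot: [0.0, 0.997, 0.075, -0.0]
contact_force: [-0.0, -0.9, 1.9]
width: 0.0266
```

```bash
python3 - <<'E'
from h import *
togo([.5121,.0881,.0715],-81.8); print(get_state()["moment"])
E
```

```text
pos [0.5116 0.088  0.0715] A -81.42 q6 83.5 w 0.0266 F [-0.  -0.9  1.9] t 13.8 tilt [-0.02 -0.02]
tool shift mm [ 0.5 -0.  -0. ] ('wz deg', np.float64(0.4))
[-0.22009809  0.05231481  0.00567733]
```

Call:
{"method": "drive_tool", "body": {
  "targets": [0,0,-10,0,0,-0.17,0.2,0,0,-10,0,0,-0.17,0.2,0,0,-10,0,0,-0.17,0.2,0,0,-10,0,0,-0.17,0.2,0,0,-10,0,0,-0.17,0.2,0,0,-10,0,0,-0.17,0.2,0,0,-10,0,0,-0.17,0.2,0,0,-10,0,0,-0.17,0.2,0,0,-10,0,0,-0.17,0.2,0,0,-10,0,0,-0.17,0.2,0,0,-10,0,0,-0.17,0.2,0,0,-10,0,0,-0.17,0.2]
}}

```text
clock: 15.35
position: [0.5122, 0.0897, 0.0735]
ee_rot: [-0.0, 0.432, 0.902, 0.002]
contact_force: [2.0, 3.3, 0.6]
width: 0.0268
```

Call:
{"method": "drive_tool", "body": {
  "targets": [0,0,-10,0,0,-0.17,0.2,0,0,-10,0,0,-0.17,0.2,0,0,-10,0,0,-0.17,0.2,0,0,-10,0,0,-0.17,0.2,0,0,-10,0,0,-0.17,0.2,0,0,-10,0,0,-0.17,0.2,0,0,-10,0,0,-0.17,0.2,0,0,-10,0,0,-0.17,0.2,0,0,-10,0,0,-0.17,0.2,0,0,-10,0,0,-0.17,0.2,0,0,-10,0,0,-0.17,0.2,0,0,-10,0,0,-0.17,0.2]
}}

```text
clock: 16.85
position: [0.5101, 0.092, 0.0753]
ee_rot: [-0.004, -0.561, 0.828, -0.003]
contact_force: [-3.2, -3.7, 1.8]
width: 0.0268
```

```bash
python3 - <<'E'
from h import *
togo([.5121,.0881,.0755],158.2); print(get_state()["moment"])
shot("scene",(345,150,425,230),7,"s5.png")
E
```

```text
pos [0.5101 0.092  0.0753] A 158.28 q6 -155.0 w 0.0268 F [-3.2 -3.7  1.8] t 16.9 tilt [-0.14 -0.56]
tool shift mm [ 2.9 -3.3 -0.2] ('wz deg', np.float64(0.1))
[-0.81837131  0.50711574  0.09731915]
```

View pics/s5.png

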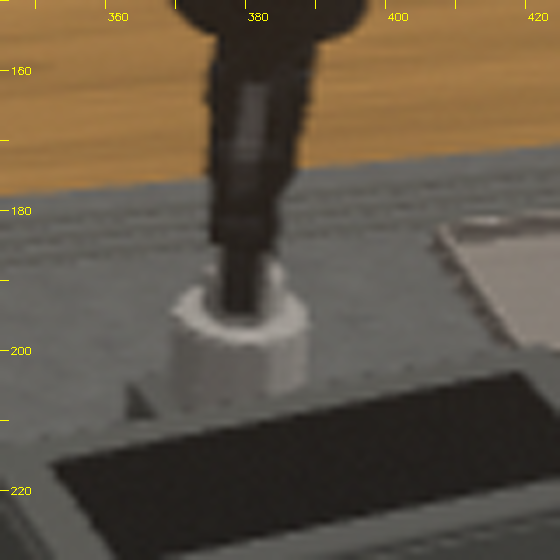

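Call:
{"method": "drive_tool", "body": {
  "targets": [0,0,0,0,0,0,0.5,0,0,1,0,0,0,0.5,0,0,9,0,0,0,0.5,0,0,10,0,0,0,0.5,0,0,10,0,0,0,0.5,0,0,10,0,0,0,0.5,0,0,10,0,0,0,0.5,0,0,10,0,0,0,0.5,0,0,10,0,0,0,0.5,0,0,10,0,0,0,0.5,0,0,10,0,0,0,0.5,0,0,10,0,0,0,0.5]
}}

```text
clock: 18.4
position: [0.5116, 0.0924, 0.0753]
ee_rot: [0.001, 0.277, 0.961, -0.004]
contact_force: [0.4, 0.2, -0.1]
width: 0.0427
```

Call:
{"method": "drive_tool", "body": {
  "targets": [0,0,10,0,0,0,0.5,0,0,10,0,0,0,0.5,0,0,10,0,0,0,0.5,0,0,10,0,0,0,0.5,0,0,10,0,0,0,0.5,0,0,10,0,0,0,0.5,0,0,10,0,0,0,0.5,0,0,10,0,0,0,0.5,0,0,10,0,0,0,0.5,0,0,10,0,0,0,0.5,0,0,10,0,0,0,0.5,0,0,10,0,0,0,0.5]
}}

```text
clock: 19.9
position: [0.5117, 0.0924, 0.0753]
ee_rot: [0.004, 0.971, 0.24, -0.001]
contact_force: [-0.4, 0.3, 0.2]
width: 0.0424
```

```bash
python3 - <<'E'
from h import *
togo([.5121,.0881,.0755],-81.8)
E
```

```text
pos [0.5117 0.0924 0.0753] A -62.19 q6 65.4 w 0.0424 F [-0.4  0.3  0.2] t 19.9 tilt [ 0.03 -0.47]
tool shift mm [-1.7  4.  -0.1] ('wz deg', np.float64(19.6))
```

Call:
{"method": "drive_tool", "body": {
  "targets": [0,0,9.8,0,0,0,0.5,0,0,9.8,0,0,0,0.5,0.5,0,0,-0.2,4.3,0,0.5,0,0,0,0,0,0,0.2,0,0,0,0,0,0,0.2,0,0,0,0,0,0,0.2]
}}

```text
clock: 20.65
position: [0.5121, 0.0879, 0.0756]
ee_rot: [0.0, 0.997, 0.075, -0.0]
contact_force: [0.4, -0.5, 2.3]
width: 0.0266
```

```bash
python3 - <<'E'
from h import *
togo([.5121,.0881,.0755],-81.8)
E
```

```text
pos [0.5121 0.0879 0.0756] A -81.37 q6 83.5 w 0.0266 F [ 0.4 -0.5  2.3] t 20.6 tilt [-0.03 -0.02]
tool shift mm [ 0.1 -0.1  0.1] ('wz deg', np.float64(0.4))
```

Call:
{"method": "drive_tool", "body": {
  "targets": [0,0,-10,0,0,-0.17,0.2,0,0,-10,0,0,-0.17,0.2,0,0,-10,0,0,-0.17,0.2,0,0,-10,0,0,-0.17,0.2,0,0,-10,0,0,-0.17,0.2,0,0,-10,0,0,-0.17,0.2,0,0,-10,0,0,-0.17,0.2,0,0,-10,0,0,-0.17,0.2,0,0,-10,0,0,-0.17,0.2,0,0,-10,0,0,-0.17,0.2,0,0,-10,0,0,-0.17,0.2,0,0,-10,0,0,-0.17,0.2]
}}

```text
clock: 22.15
position: [0.5132, 0.0894, 0.0777]
ee_rot: [0.0, 0.431, 0.902, 0.001]
contact_force: [2.3, 3.4, -0.4]
width: 0.0267
```

Call:
{"method": "drive_tool", "body": {
  "targets": [0,0,-10,0,0,-0.17,0.2,0,0,-10,0,0,-0.17,0.2,0,0,-10,0,0,-0.17,0.2,0,0,-10,0,0,-0.17,0.2,0,0,-10,0,0,-0.17,0.2,0,0,0,0,0,0,0.2]
}}

```text
clock: 22.9
position: [0.5117, 0.0906, 0.0784]
ee_rot: [-0.001, 0.013, 1.0, 0.002]
contact_force: [0.4, 6.7, 1.7]
width: 0.0265
```

```bash
python3 - <<'E'
from h import *
togo([.5121,.0881,.0785],90)
shot("scene",(345,150,425,230),7,"s6.png")
E
```

```text
pos [0.5117 0.0906 0.0784] A 88.57 q6 -86.6 w 0.0265 F [0.4 6.7 1.7] t 22.9 tilt [-0.07  0.26]
tool shift mm [-0.5 -2.4 -0.1] ('wz deg', np.float64(-1.4))
```

View pics/s6.png

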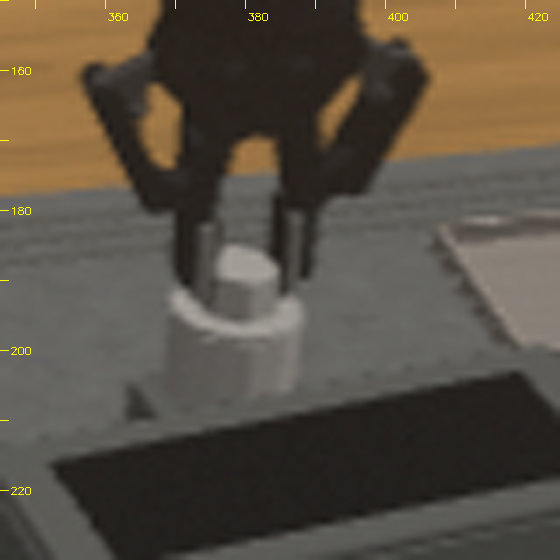

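Call:
{"method": "drive_tool", "body": {
  "targets": [0,0,-10,0,0,-0.17,0.2,0,0,-10,0,0,-0.17,0.2,0,0,-10,0,0,-0.17,0.2,0,0,0,0,0,-1,0.2,0,0,0,0,0,-1,0.2]
}}

```text
clock: 23.58
position: [0.5101, 0.0902, 0.0798]
ee_rot: [-0.002, -0.246, 0.969, 0.002]
contact_force: [0.4, 5.7, -3.1]
width: 0.027
```

```bash
python3 - <<'E'
from h import *
togo([.5121,.0881,.0785],90)
E
```

```text
pos [0.5101 0.0902 0.0798] A 118.53 q6 -116.5 w 0.027 F [ 0.4  5.7 -3.1] t 23.6 tilt [-0.27  0.21]
tool shift mm [-0.8 -2.8  1.3] ('wz deg', np.float64(28.5))
```

Call:
{"method": "drive_tool", "body": {
  "targets": [0,0,0,0,2.2,0,0.2,0,0,0,0,0,-2,0.2,0,0,0,0,0,-2,0.2]
}}

```text
clock: 23.95
position: [0.51, 0.0905, 0.0846]
ee_rot: [-0.001, -0.247, 0.969, 0.001]
contact_force: [-0.7, 3.0, -2.6]
width: 0.0267
```

```bash
python3 - <<'E'
from h import *
togo([.5121,.0881,.0785],90)
shot("scene",(345,150,425,230),7,"s7.png")
E
```

```text
pos [0.51   0.0905 0.0846] A 118.57 q6 -116.3 w 0.0267 F [-0.7  3.  -2.6] t 23.9 tilt [-0.17  0.04]
tool shift mm [-0.7 -3.1  6.1] ('wz deg', np.float64(28.6))
```

View pics/s7.png

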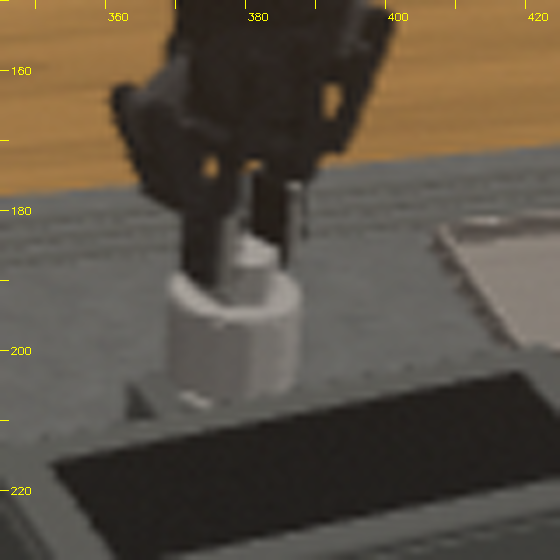

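Call:
{"method": "drive_tool", "body": {
  "targets": [0,0,0,0,0,-10,0.2,0,0,0,0,0,-20,0.2,0,0,0,0,0,-25,0.2,0,0,0,-1,15,-5,0.2,0,0,0,-2,25,0,0.2,0,0,0,-2,27,0,0.2,0,0,0,-3,32,0,0.2,0,0,0,-3,32,0,0.2,0,0,0,-2,30,0,0.2,0,0,0,-1,25,0,0.2,0,0,0,-1,20,0,0.2,0,0,0,0,0,0,0.2]
}}

```text
clock: 25.5
position: [0.4242, 0.2791, 0.1446]
ee_rot: [-0.001, -0.248, 0.969, -0.0]
contact_force: [-0.5, -0.3, -1.0]
width: 0.0269
```

```bash
python3 - <<'E'
from h import *
togo([*TRAY[:2],.049],118.6)
shot("scene",(380,100,470,210),5,"s8.png")
shot("top",(135,145,305,275),4.5,"t8.png")
E
```

```text
pos [0.4242 0.2791 0.1446] A 118.74 q6 -93.3 w 0.0269 F [-0.5 -0.3 -1. ] t 25.5 tilt [-0.11 -0.03]
tool shift mm [-0.9 -0.9 95.6] ('wz deg', np.float64(0.1))
```

View pics/s8.png

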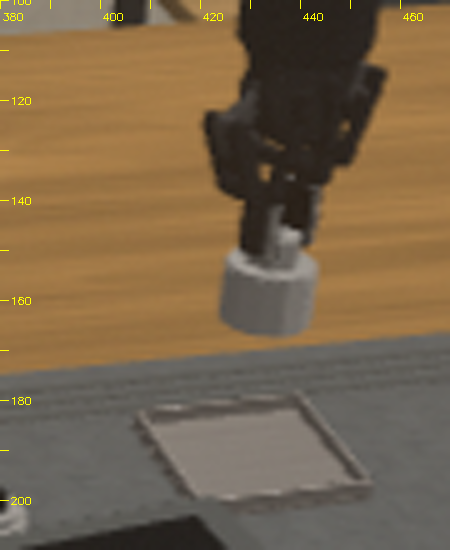

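View pics/t8.png

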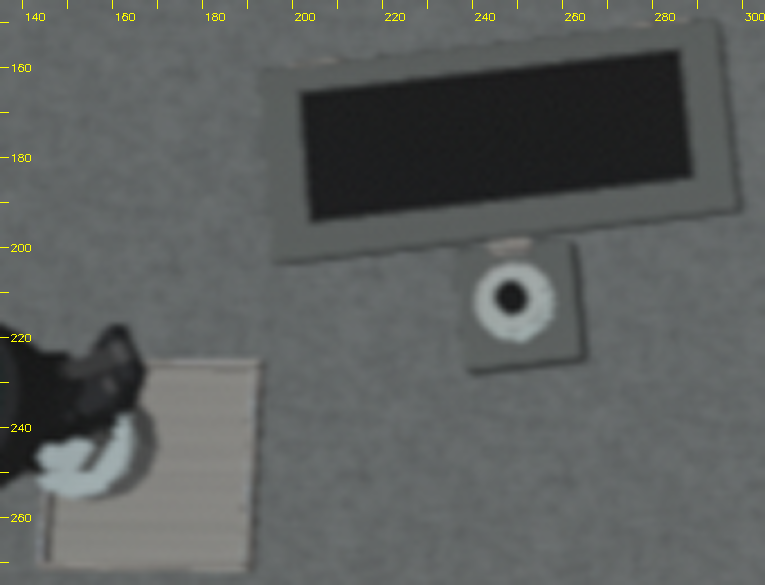

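Call:
{"method": "drive_tool", "body": {
  "targets": [0,0,0,0,0,25,0.2,0,0,0,0,0,25,0.2,0,0,0,0,0,20,0.2,0,0,0,0,0,15,0.2,0,0,0,0,0,8,0.2,0,0,0,0,0,2,0.2,0,0,0,0,0,0,0.2]
}}

```text
clock: 26.48
position: [0.4257, 0.2783, 0.0503]
ee_rot: [-0.0, -0.247, 0.969, 0.0]
contact_force: [-0.8, 0.5, -0.1]
width: 0.0268
```

```bash
python3 - <<'E'
from h import *
togo([*TRAY[:2],.047],118.6)
shot("scene",(380,100,470,210),5,"s9.png")
E
```

```text
pos [0.4257 0.2783 0.0503] A 118.58 q6 -93.3 w 0.0268 F [-0.8  0.5 -0.1] t 26.5 tilt [-0.03  0.02]
tool shift mm [0.2 0.6 3.3] ('wz deg', np.float64(-0.0))
```

View pics/s9.png

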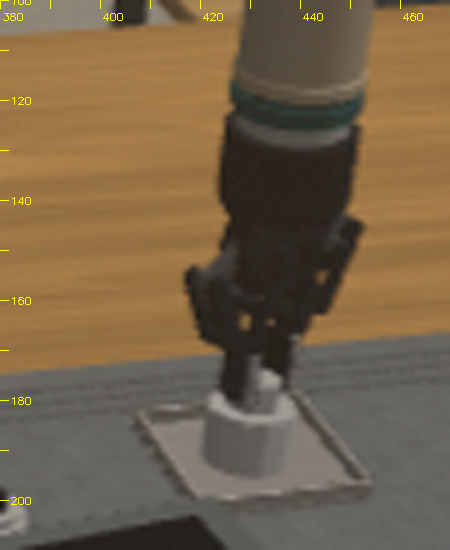

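Lower by small steps until contact is felt.

Call:
{"method": "drive_tool", "body": {
  "targets": [0,0,0,0,0,1.5,0.2,0,0,0,0,0,1,0.2,0,0,0,0,0,0,0.2]
}}

```text
clock: 26.9
position: [0.4261, 0.2785, 0.0484]
ee_rot: [0.0, -0.247, 0.969, 0.0]
contact_force: [0.1, -0.5, 4.8]
width: 0.0267
```

Call:
{"method": "drive_tool", "body": {
  "targets": [0,0,0,0,0,0.7,0.2,0,0,0,0,0,0,0.2]
}}

```text
clock: 27.15
position: [0.4264, 0.2786, 0.0483]
ee_rot: [0.001, -0.247, 0.969, 0.0]
contact_force: [-1.1, -0.9, 7.9]
width: 0.0269
```

Call:
{"method": "drive_tool", "body": {
  "targets": [0,0,0,0,0,0.7,0.2,0,0,0,0,0,0,0.2]
}}

```text
clock: 27.4
position: [0.4266, 0.2787, 0.0482]
ee_rot: [0.001, -0.247, 0.969, 0.0]
contact_force: [-1.0, -0.7, 12.3]
width: 0.0268
```

Call:
{"method": "drive_tool", "body": {
  "targets": [0,0,0,0,0,-1.5,0.2,0,0,0,0,0,0,0.35,0,0,0,0,0,0,0.5,0,0,0,0,0,-10,0.6,0,0,0,0,0,-25,0.6,0,0,0,0,0,-35,0.6,0,0,10,0,0,0,0.53,0,0,10,0,0,0,0.53,0,0,10,0,0,0,0.53,0,0,10,0,0,0,0.53,0,0,10,0,0,0,0.53,0,0,10,0,0,0,0.53]
}}

```text
clock: 28.9
position: [0.4254, 0.2782, 0.1179]
ee_rot: [-0.001, 0.274, 0.962, -0.0]
contact_force: [-1.5, -0.3, -0.2]
width: 0.0454
```

Call:
{"method": "drive_tool", "body": {
  "targets": [0,0,10,0,0,0,0.53,0,0,10,0,0,0,0.53,0,0,10,0,0,0,0.53,0,0,10,0,0,0,0.53,0,0,10,0,0,0,0.53,0,0,0,0,0,0,0.53]
}}

```text
clock: 29.65
position: [0.4254, 0.2782, 0.1178]
ee_rot: [-0.0, 0.651, 0.759, -0.0]
contact_force: [0.2, -0.3, 0.1]
width: 0.0455
```

```bash
python3 - <<'E'
from h import *
togo([*case(-.0605,0,0)[:2],.10],np.degrees(CASE[2]))
print(unproj("top",(248.6,211),.055),unproj("top",(249.2,212.1),.046),case(-.088,0,0))
shot("scene",(330,100,470,220),5,"s10.png")
E
```

```text
pos [0.4254 0.2782 0.1178] A 8.7 q6 16.6 w 0.0455 F [ 0.2 -0.3  0.1] t 29.6 tilt [-0.07  0.01]
tool shift mm [-201.6   84.8   17.7] ('wz deg', np.float64(0.5))
[0.51070569 0.08893336 0.055     ] [0.50954745 0.08875533 0.046     ] [0.51239196 0.0878024  0.        ]
```

View pics/s10.png

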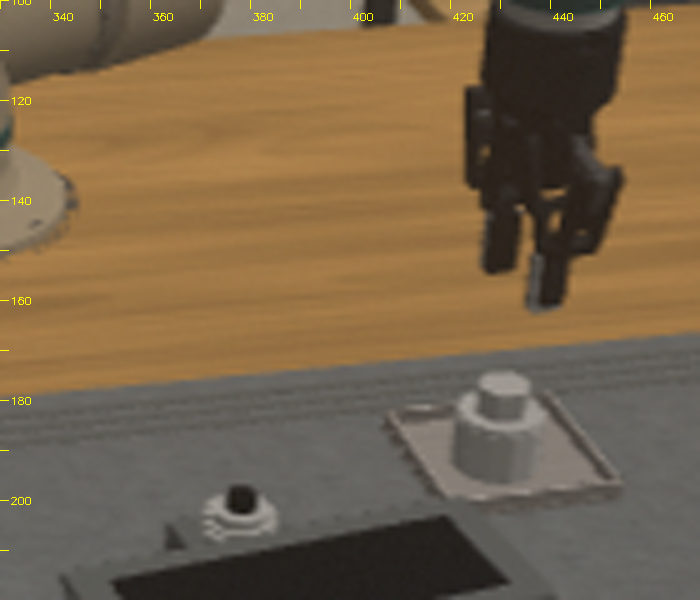

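Call:
{"method": "drive_tool", "body": {
  "targets": [0,0,0.5,-20,8,0,0.53,0,0,0,-29,12.2,0,0.53,0,0,0,-29,12.2,0,0.53,0,0,0,-29,12.2,0,0.53,0,0,0,-29,12.2,0,0.53,0,0,0,-29,12.2,0,0.53,0,0,0,-20,9,0,0.53,0,0,0,-15.9,6.2,10,0.53,0,0,0,0,0,15,0.53,0,0,0,0,0,15,0.53,0,0,0,0,0,7,0.53,0,0,0,0,0,0,0.53]
}}

```text
clock: 31.2
position: [0.5362, 0.0917, 0.0694]
ee_rot: [-0.001, 0.655, 0.756, -0.001]
contact_force: [-0.2, 0.4, 0.6]
width: 0.0456
```

```bash
python3 - <<'E'
from h import *
togo([*case(-.0605,0,0)[:2],.06],np.degrees(CASE[2]))
shot("scene",(335,150,435,230),7,"s11.png")
shot("top",(215,150,295,230),7,"t11.png")
E
```

```text
pos [0.5362 0.0917 0.0694] A 8.14 q6 -5.8 w 0.0456 F [-0.2  0.4  0.6] t 31.2 tilt [-0.19 -0.  ]
tool shift mm [-0.5  3.4  9.4] ('wz deg', np.float64(-0.0))
```

View pics/s11.png

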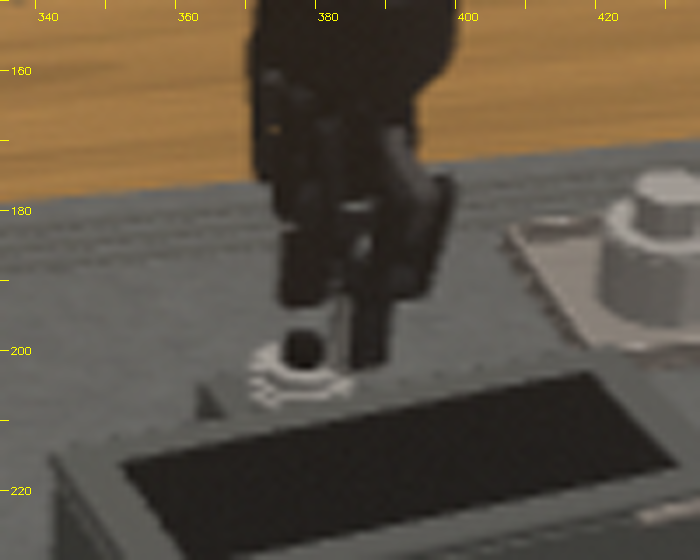

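View pics/t11.png

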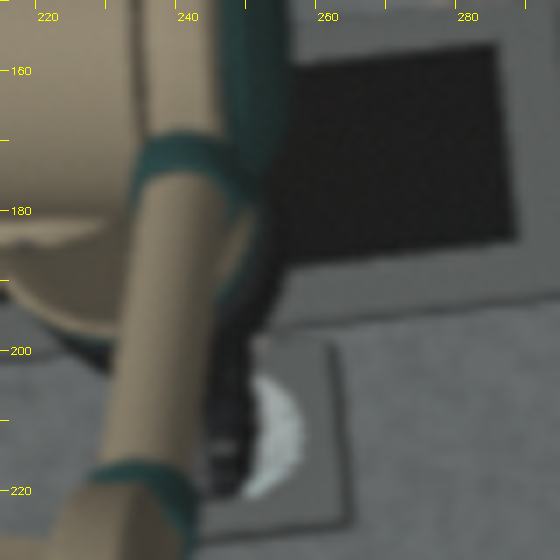

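Call:
{"method": "drive_tool", "body": {
  "targets": [0,0,0,0,3.4,0,0.53,0,0,0,0,0,5,0.53,0,0,0,0,0,3,0.53,0,0,0,0,0,0,0.53]
}}

```text
clock: 31.8
position: [0.54, 0.0916, 0.062]
ee_rot: [-0.001, 0.656, 0.755, -0.001]
contact_force: [0.1, -0.1, -0.1]
width: 0.0454
```

Call:
{"method": "drive_tool", "body": {
  "targets": [0,0,0,0,0,2,0.53,0,0,0,0,0,2,0.53,0,0,0,0,0,0,0.53]
}}

```text
clock: 32.17
position: [0.5403, 0.0916, 0.0582]
ee_rot: [-0.001, 0.656, 0.755, -0.001]
contact_force: [-0.4, 0.6, -0.4]
width: 0.0452
```

Call:
{"method": "drive_tool", "body": {
  "targets": [0,0,0,0,0,2,0.53,0,0,0,0,0,2,0.53,0,0,0,0,0,0,0.53]
}}

```text
clock: 32.55
position: [0.5402, 0.0916, 0.0541]
ee_rot: [-0.001, 0.656, 0.755, -0.001]
contact_force: [-1.0, 0.5, 0.3]
width: 0.0455
```

Call:
{"method": "drive_tool", "body": {
  "targets": [0,0,0,0,0,2,0.53,0,0,0,0,0,0,0.53]
}}

```text
clock: 32.8
position: [0.5406, 0.0916, 0.0524]
ee_rot: [-0.0, 0.656, 0.755, -0.0]
contact_force: [-0.3, -0.5, 1.1]
width: 0.0456
```

Call:
{"method": "drive_tool", "body": {
  "targets": [0,0,0,0,0,2,0.53,0,0,0,0,0,0,0.53]
}}

```text
clock: 33.05
position: [0.5406, 0.0917, 0.0506]
ee_rot: [-0.0, 0.656, 0.755, -0.0]
contact_force: [-0.4, -0.2, 2.3]
width: 0.0455
```

Call:
{"method": "drive_tool", "body": {
  "targets": [0,0,0,0,0,1,0.53,0,0,0,0,0,0,0.53]
}}

```text
clock: 33.3
position: [0.5405, 0.0916, 0.0499]
ee_rot: [-0.0, 0.656, 0.755, -0.0]
contact_force: [-1.6, 1.0, 5.9]
width: 0.0453
```

```bash
python3 - <<'E'
from h import *
togo([*case(-.0605,0,0)[:2],.045],np.degrees(CASE[2])); print(get_state()["moment"])
E
```

```text
pos [0.5405 0.0916 0.0499] A 8.08 q6 -5.7 w 0.0453 F [-1.6  1.   5.9] t 33.3 tilt [-0.05 -0.  ]
tool shift mm [ 0.2 -0.9  4.9] ('wz deg', np.float64(-0.1))
[ 0.01894915  0.22358373 -0.03899648]
```

Call:
{"method": "drive_tool", "body": {
  "targets": [0,0,0,0,0,1,0.53,0,0,0,0,0,0,0.53]
}}

```text
clock: 33.55
position: [0.5405, 0.0916, 0.0491]
ee_rot: [-0.0, 0.656, 0.755, -0.0]
contact_force: [-0.9, 0.6, 8.1]
width: 0.0455
```

```bash
python3 - <<'E'
from h import *
togo([*case(-.0605,0,0)[:2],.045],np.degrees(CASE[2])); print(get_state()["moment"])
shot("scene",(335,150,435,230),7,"s12.png")
print(get_state()["moment"],get_state()["contact_force"])
E
```

```text
pos [0.5405 0.0916 0.0491] A 8.08 q6 -5.7 w 0.0455 F [-0.9  0.6  8.1] t 33.5 tilt [-0.04 -0.  ]
tool shift mm [ 0.2 -0.9  4.1] ('wz deg', np.float64(-0.1))
[-0.02180247  0.27641781  0.06361915]
[-0.0262093   0.24658637 -0.0018477 ] [-1.21435105  0.2783182   7.1709779 ]
```

View pics/s12.png

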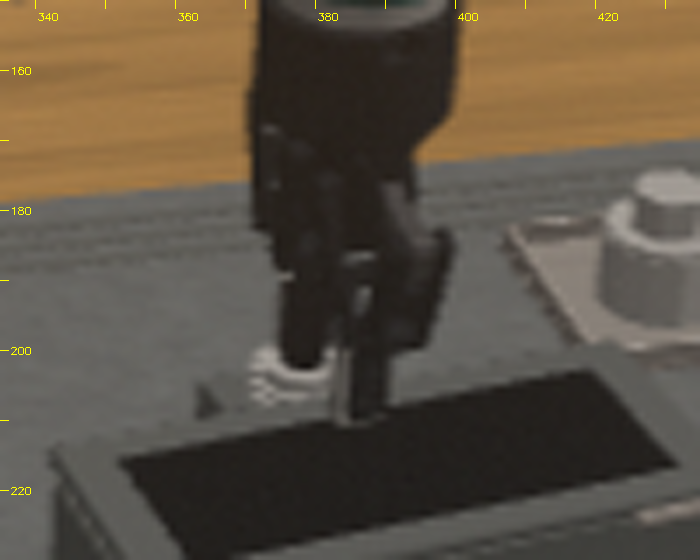

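Call:
{"method": "drive_tool", "body": {
  "targets": [1,0,0,0,0,0.6,0.53,0,0,0,0,0,0,0.53]
}}

```text
clock: 33.85
position: [0.5405, 0.0916, 0.0484]
ee_rot: [-0.006, 0.655, 0.755, -0.007]
contact_force: [-1.5, 0.2, 7.3]
width: 0.0451
```

```bash
python3 - <<'E'
from h import *
togo([*case(-.0605,0,0)[:2],.045],np.degrees(CASE[2])); print(get_state()["moment"])
E
```

```text
pos [0.5405 0.0916 0.0484] A 8.09 q6 -5.6 w 0.0451 F [-1.5  0.2  7.3] t 33.9 tilt [-1.07 -0.15]
tool shift mm [ 0.2 -0.8  3.5] ('wz deg', np.float64(-0.1))
[-0.01963858  0.21811287  0.0126469 ]
```

Call:
{"method": "drive_tool", "body": {
  "targets": [1,0,0,0,0,0.6,0.53,0,0,0,0,0,0,0.53]
}}

```text
clock: 34.1
position: [0.5404, 0.0916, 0.0482]
ee_rot: [-0.012, 0.655, 0.755, -0.014]
contact_force: [-2.9, -0.6, 8.9]
width: 0.0452
```

```bash
python3 - <<'E'
from h import *
togo([*case(-.0605,0,0)[:2],.045],np.degrees(CASE[2])); print(get_state()["moment"])
E
```

```text
pos [0.5404 0.0916 0.0482] A 8.09 q6 -5.5 w 0.0452 F [-2.9 -0.6  8.9] t 34.1 tilt [-2.06 -0.29]
tool shift mm [ 0.2 -0.7  3.2] ('wz deg', np.float64(-0.1))
[ 0.0039814   0.37278222 -0.00204374]
```

Call:
{"method": "drive_tool", "body": {
  "targets": [1,0,0,0,0,0.6,0.53,0,0,0,0,0,0,0.53]
}}

```text
clock: 34.35
position: [0.5405, 0.0916, 0.0485]
ee_rot: [-0.017, 0.655, 0.755, -0.02]
contact_force: [-3.8, 0.3, 14.5]
width: 0.0454
```

```bash
python3 - <<'E'
from h import *
togo([*case(-.0605,0,0)[:2],.045],np.degrees(CASE[2])); print(get_state()["moment"])
E
```

```text
pos [0.5405 0.0916 0.0485] A 8.09 q6 -5.3 w 0.0454 F [-3.8  0.3 14.5] t 34.4 tilt [-3.02 -0.43]
tool shift mm [ 0.2 -0.6  3.5] ('wz deg', np.float64(-0.1))
[-0.06667879  0.50725942 -0.02928075]
```

Call:
{"method": "drive_tool", "body": {
  "targets": [-1,0,0,0,0,-0.5,0.53,-1,0,0,0,0,-0.5,0.53,-1,0,0,0,0,-0.5,0.53,0,0,0,0,0,0,0.53]
}}

```text
clock: 34.85
position: [0.5406, 0.0917, 0.049]
ee_rot: [0.0, 0.656, 0.755, 0.0]
contact_force: [-1.3, -0.7, 6.4]
width: 0.0452
```

```bash
python3 - <<'E'
from h import *
togo([*case(-.0605,0,0)[:2],.045],np.degrees(CASE[2])); print(get_state()["moment"])
E
```

```text
pos [0.5406 0.0917 0.049 ] A 8.08 q6 -5.7 w 0.0452 F [-1.3 -0.7  6.4] t 34.9 tilt [0.01 0.  ]
tool shift mm [ 0.2 -1.   4. ] ('wz deg', np.float64(-0.1))
[0.02225036 0.22440948 0.04184247]
```

Call:
{"method": "drive_tool", "body": {
  "targets": [-1,0,0,0,0,-0.4,0.53,-1,0,0,0,0,-0.4,0.53,-1,0,0,0,0,-0.4,0.53,0,0,0,0,0,0,0.53]
}}

```text
clock: 35.35
position: [0.541, 0.0917, 0.0503]
ee_rot: [0.017, 0.655, 0.755, 0.02]
contact_force: [-0.6, -0.0, 7.6]
width: 0.0452
```

```bash
python3 - <<'E'
from h import *
togo([*case(-.0605,0,0)[:2],.045],np.degrees(CASE[2])); print(get_state()["moment"])
shot("scene",(335,150,435,230),7,"s13.png")
E
```

```text
pos [0.541  0.0917 0.0503] A 8.08 q6 -6.2 w 0.0452 F [-0.6 -0.   7.6] t 35.4 tilt [3.02 0.43]
tool shift mm [ 0.2 -1.7  5.2] ('wz deg', np.float64(-0.1))
[-0.00930096  0.10807388  0.05325809]
```

View pics/s13.png

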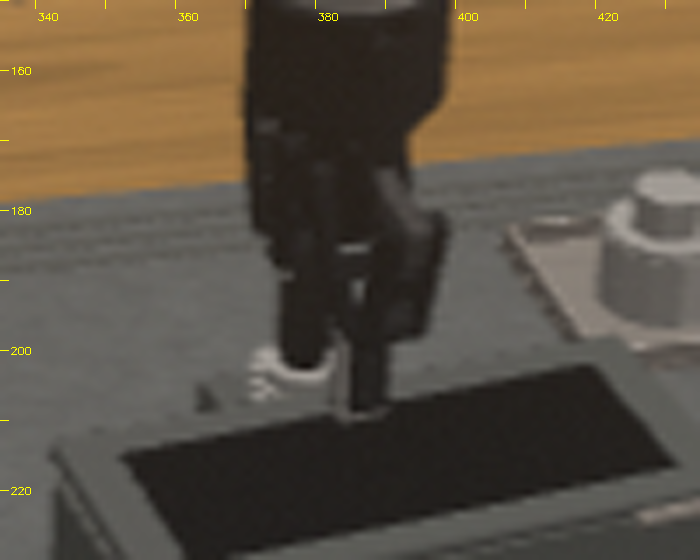

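Call:
{"method": "drive_tool", "body": {
  "targets": [-1,0,0,0,0,-0.5,0.53,-1,0,0,0,0,-0.5,0.53,-1,0,0,0,0,-0.5,0.53,1.5,0,0,0,0,-3,0.53,1.5,0,0,0,0,-3,0.53,1.5,0,0,0,0,-3,0.53,1.5,0,0,0,0,-3,0.53,0,0,0,0,0,0,0.53]
}}

```text
clock: 36.4
position: [0.5416, 0.0917, 0.0633]
ee_rot: [0.001, 0.656, 0.755, 0.001]
contact_force: [2.4, 0.8, 2.5]
width: 0.0455
```

```bash
python3 - <<'E'
from h import *
togo([*case(-.0605,0,0)[:2],.045],np.degrees(CASE[2])); print(get_state()["moment"])
shot("scene",(335,150,435,230),7,"s14.png")
E
```

```text
pos [0.5416 0.0917 0.0633] A 8.08 q6 -5.7 w 0.0455 F [2.4 0.8 2.5] t 36.4 tilt [0.15 0.02]
tool shift mm [ 0.3 -2.  18.3] ('wz deg', np.float64(-0.1))
[ 0.08125243 -0.51099553  0.02400968]
```

View pics/s14.png

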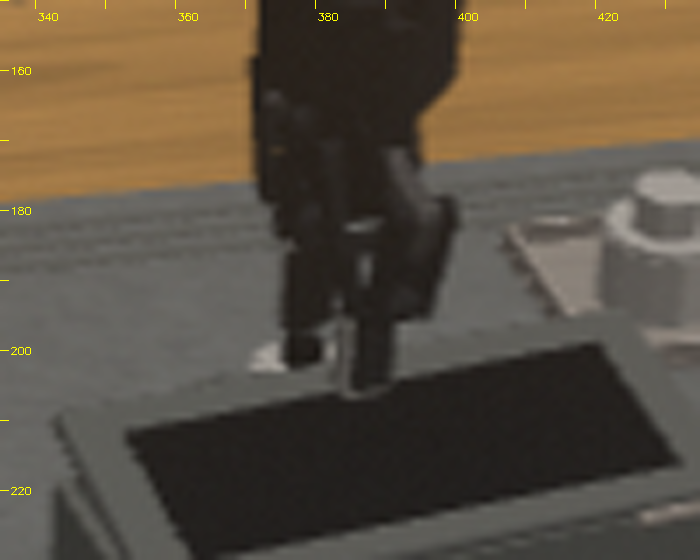

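```bash
python3 - <<'E'
import numpy as np
d=86.4
f=lambda t:np.array([48-d*np.cos(t)+8.5*np.sin(t),41+d*np.sin(t)+8.5*np.cos(t)])
t=np.linspace(.169,1.569,29)
P=np.array([f(x) for x in t]); D=np.diff(P,axis=0)
for a,b in zip(t[1:],D): print(round(a,3),b.round(1))
E
```

```text
0.219 [1.2 4.2]
0.269 [1.5 4.1]
0.319 [1.7 4. ]
0.369 [1.9 3.9]
0.419 [2.1 3.8]
0.469 [2.2 3.7]
0.519 [2.4 3.6]
0.569 [2.6 3.5]
0.619 [2.8 3.3]
0.669 [2.9 3.2]
0.719 [3.1 3. ]
0.769 [3.2 2.9]
0.819 [3.4 2.7]
0.869 [3.5 2.6]
0.919 [3.6 2.4]
0.969 [3.7 2.2]
1.019 [3.9 2. ]
1.069 [3.9 1.8]
1.119 [4.  1.6]
1.169 [4.1 1.4]
1.219 [4.2 1.2]
1.269 [4.2 1. ]
1.319 [4.3 0.8]
1.369 [4.3 0.6]
1.419 [4.3 0.3]
1.469 [4.3 0.1]
1.519 [ 4.3 -0.1]
1.569 [ 4.3 -0.3]
```

Call:
{"method": "drive_tool", "body": {
  "targets": [0,0,0,0,1.2,-4.2,0.53,0,0,0,0,1.5,-4.1,0.53,0,0,0,0,1.7,-4,0.53,0,0,0,0,1.9,-3.9,0.53,0,0,0,0,2.1,-3.8,0.53,0,0,0,0,2.2,-3.7,0.53,0,0,0,0,2.4,-3.6,0.53,0,0,0,0,2.6,-3.5,0.53,0,0,0,0,2.8,-3.3,0.53,0,0,0,0,2.9,-3.2,0.53]
}}

```text
clock: 37.7
position: [0.5607, 0.0945, 0.1001]
ee_rot: [-0.001, 0.656, 0.755, -0.001]
contact_force: [2.4, 0.9, 1.1]
width: 0.0452
```

```bash
python3 - <<'E'
from h import *
togo([*case(-.0605,0,0)[:2],.045],np.degrees(CASE[2])); print(get_state()["moment"])
shot("scene",(335,130,435,240),6,"s15.png")
E
```

```text
pos [0.5607 0.0945 0.1001] A 8.08 q6 -5.5 w 0.0452 F [2.4 0.9 1.1] t 37.7 tilt [-0.11 -0.  ]
tool shift mm [  0.1 -21.2  55.1] ('wz deg', np.float64(-0.1))
[ 0.00254618 -0.39497371  0.0181924 ]
```

View pics/s15.png

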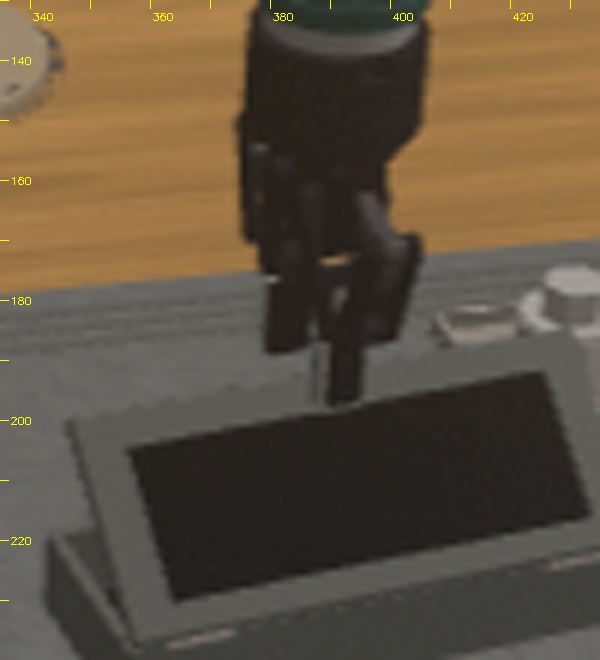

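Working well: the lid follows the finger at about 0.65 rad. Continue the arc.

Call:
{"method": "drive_tool", "body": {
  "targets": [0,0,0,0,3.1,-3,0.53,0,0,0,0,3.2,-2.9,0.53,0,0,0,0,3.4,-2.7,0.53,0,0,0,0,3.5,-2.6,0.53,0,0,0,0,3.6,-2.4,0.53,0,0,0,0,3.7,-2.2,0.53,0,0,0,0,3.9,-2,0.53,0,0,0,0,3.9,-1.8,0.53,0,0,0,0,4,-1.6,0.53]
}}

```text
clock: 38.88
position: [0.5929, 0.0991, 0.1213]
ee_rot: [-0.001, 0.656, 0.755, -0.001]
contact_force: [1.6, 0.9, 1.8]
width: 0.0452
```

```bash
python3 - <<'E'
from h import *
togo([*case(-.0605,0,0)[:2],.045],np.degrees(CASE[2])); print(get_state()["moment"])
shot("scene",(335,110,435,240),5,"s16.png")
E
```

```text
pos [0.5929 0.0991 0.1213] A 8.08 q6 -5.2 w 0.0452 F [1.6 0.9 1.8] t 38.9 tilt [-0.09 -0.  ]
tool shift mm [  0.1 -53.6  76.3] ('wz deg', np.float64(-0.1))
[ 0.08684094 -0.2627678  -0.04536693]
```

View pics/s16.png

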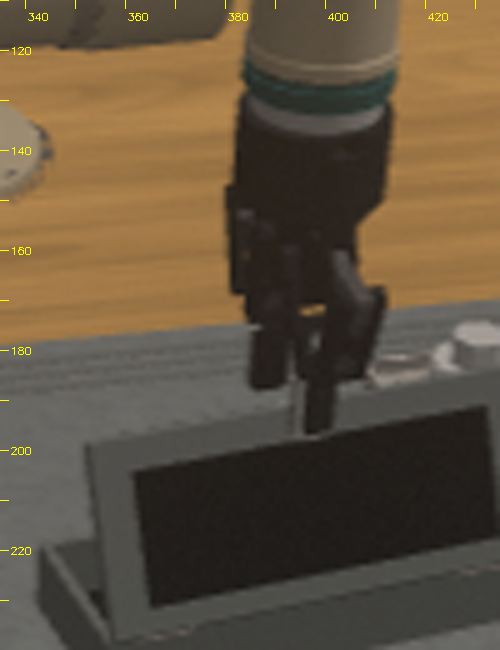

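Call:
{"method": "drive_tool", "body": {
  "targets": [0,0,0,0,4.1,-1.4,0.53,0,0,0,0,4.2,-1.2,0.53,0,0,0,0,4.2,-1,0.53,0,0,0,0,4.3,-0.8,0.53,0,0,0,0,4.3,-0.6,0.53,0,0,0,0,4.3,-0.3,0.53,0,0,0,0,4.3,-0.1,0.53,0,0,0,0,4.3,0,0.53,0,0,0,0,4.3,0,0.53,0,0,0,0,3,0,0.53]
}}

```text
clock: 40.17
position: [0.6334, 0.1048, 0.126]
ee_rot: [-0.001, 0.656, 0.755, -0.001]
contact_force: [0.6, -0.4, -1.0]
width: 0.0452
```

```bash
python3 - <<'E'
from h import *
togo([*case(-.0605,0,0)[:2],.045],np.degrees(CASE[2])); print(get_state()["moment"])
shot("scene",(335,110,435,240),5,"s17.png")
E
```

```text
pos [0.6334 0.1048 0.126 ] A 8.08 q6 -4.9 w 0.0452 F [ 0.6 -0.4 -1. ] t 40.2 tilt [-0.15 -0.01]
tool shift mm [  0.2 -94.5  81.2] ('wz deg', np.float64(-0.1))
[ 0.02006249 -0.10225084 -0.00921464]
```

View pics/s17.png

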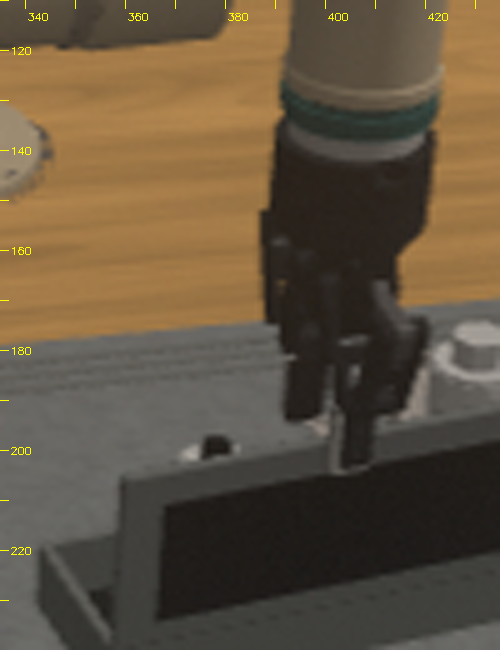

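Call:
{"method": "drive_tool", "body": {
  "targets": [0,0,0,0,2.5,0,0.53,0,0,0,0,2.5,0,0.53,0,0,0,0,2.5,0,0.53,0,0,0,0,2.5,0,0.53,0,0,0,0,2.5,0,0.53,0,0,0,0,2.5,0,0.53,0,0,0,0,2.5,0,0.53,0,0,0,0,2.5,0,0.53,0,0,0,0,2.5,0,0.53]
}}

```text
clock: 41.35
position: [0.6559, 0.108, 0.1264]
ee_rot: [-0.001, 0.656, 0.755, -0.001]
contact_force: [0.5, 0.1, -0.2]
width: 0.0453
```

```bash
python3 - <<'E'
from h import *
togo([*case(-.0605,0,0)[:2],.045],np.degrees(CASE[2])); print(get_state()["moment"])
shot("scene",(335,110,435,240),5,"s18.png")
E
```

```text
pos [0.6559 0.108  0.1264] A 8.08 q6 -4.7 w 0.0453 F [ 0.5  0.1 -0.2] t 41.4 tilt [-0.1  -0.01]
tool shift mm [   0.2 -117.2   81.6] ('wz deg', np.float64(-0.1))
[-0.05042201  0.02912648 -0.02832612]
```

View pics/s18.png

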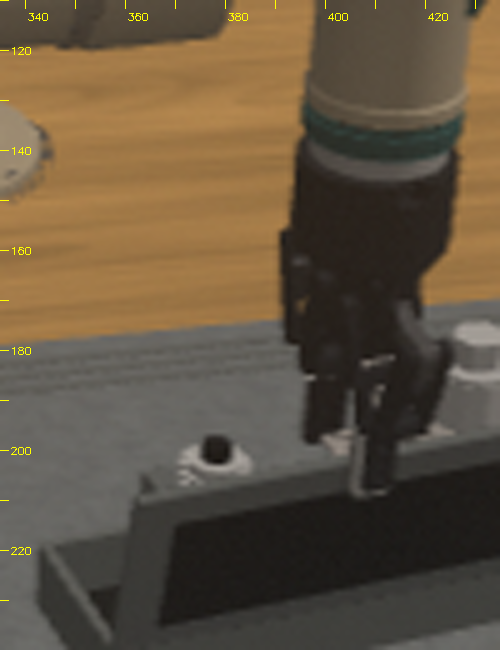

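Call:
{"method": "drive_tool", "body": {
  "targets": [0,0,0,0,0,-15,0.53,0,0,0,0,0,-30,0.53,0,0,0,0,0,-35,0.53,0,0,0,0,-40,0,0.7,0,0,0,0,-40,0,0.7]
}}

```text
clock: 42.02
position: [0.5765, 0.0967, 0.2082]
ee_rot: [0.0, 0.655, 0.755, 0.0]
contact_force: [0.8, 0.9, 0.8]
width: 0.0598
```

```bash
python3 - <<'E'
from h import *
togo([*case(-.0605,0,0)[:2],.2],np.degrees(CASE[2]))
im=get_image("top")[:,:,::-1].copy(); cv2.imwrite("pics/topA.png",im)
P=packs(im)
S=8
for p in P:
    print(np.round(p,4))
    L=np.array([[sx*.026,sy*.0145,z] for sx,sy in((-1,-1),(1,-1),(1,1),(-1,1)) for z in (.015,)])
o=cv2.resize(im[155:270,310:460],None,fx=5,fy=5,interpolation=cv2.INTER_CUBIC)
for p in P:
    q=(proj("top",place(p,L))+.5-[310,155])*5
    cv2.polylines(o,[q.round().astype(np.int32)],True,(0,255,255),1)
cv2.imwrite("pics/ov.png",o); cv2.imwrite("pics/full.png",im)
E
```

```text
pos [0.5765 0.0967 0.2082] A 8.08 q6 -5.4 w 0.0598 F [0.8 0.9 0.8] t 42.0 tilt [0.06 0.  ]
tool shift mm [  0.3 -37.2   8.2] ('wz deg', np.float64(-0.1))
[ 0.4309 -0.2744 -0.2425  0.8165]
[ 0.4469 -0.1809 -0.7202  0.8631]
[ 0.533  -0.188  -0.6234  0.8508]
[ 0.5568 -0.295  -0.5042  0.8261]
```

View pics/ov.png

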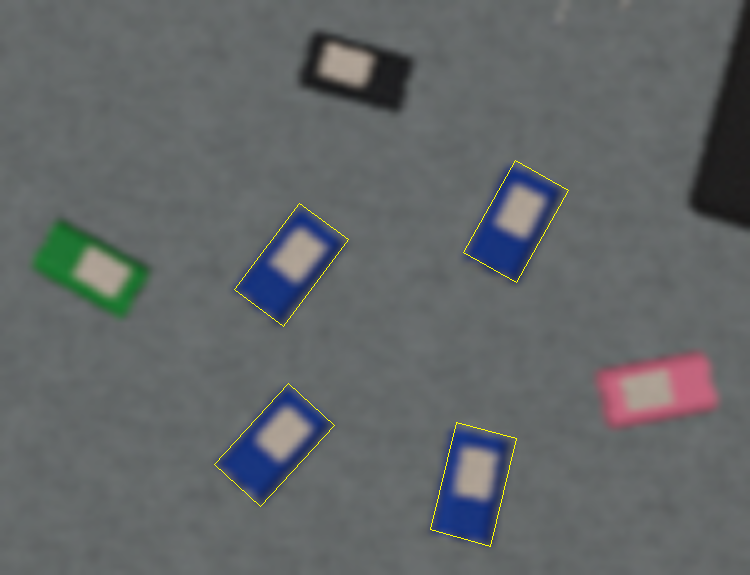

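View pics/full.png

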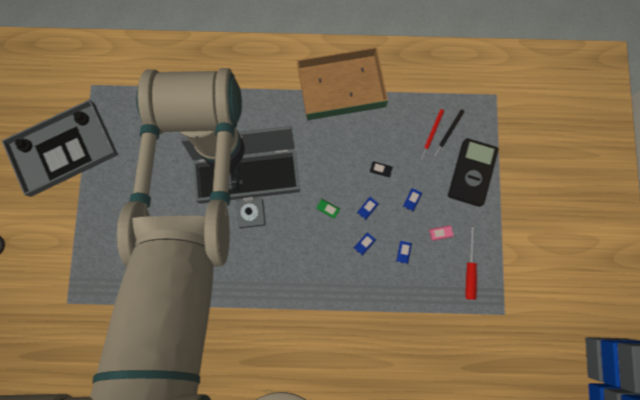

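```bash
cat >> h.py <<'E'
BIAS=np.array([.0013,-.0010])
def packs2(im,roi=(300,90,440,290)):
    S=6
    big=cv2.resize(im,None,fx=S,fy=S,interpolation=cv2.INTER_CUBIC); hb=cv2.cvtColor(big,cv2.COLOR_BGR2HSV)
    m=((abs(hb[:,:,0].astype(int)-115)<14)&(hb[:,:,1]>90)&(hb[:,:,2]>40)).astype(np.uint8); out=[]
    for c in cv2.findContours(m,cv2.RETR_EXTERNAL,cv2.CHAIN_APPROX_NONE)[0]:
        a=cv2.contourArea(c)/S/S
        if a<80 or a>700: continue
        b=(cv2.boxPoints(cv2.minAreaRect(c))+.5)/S-.5; u,v=b.mean(0)
        if not(roi[0]<u<roi[2] and roi[1]<v<roi[3]): continue
        w=np.array([unproj("top",q,.011)[:2] for q in b]); e1,e2=w[1]-w[0],w[2]-w[1]
        l,s=(e1,e2) if np.hypot(*e1)>np.hypot(*e2) else (e2,e1)
        th=(np.degrees(np.arctan2(l[1],l[0]))+90)%180-90
        out.append((*(w.mean(0)+BIAS).round(4),round(th,1),round(np.hypot(*l)*1e3),round(np.hypot(*s)*1e3),round(u),round(v)))
    return out
E
python3 - <<'E'
from h import *
im=cv2.imread("pics/topA.png")
for p in packs2(im): print(*p)
print(case(0,0,0)); 
for y in(-78,-26,26,78): print(y,case(-.008,y/1e3,0).round(4))
s=packs2(im); b=[p for p in s if p[5]<370 and p[6]>230][0]
togo([b[0],b[1],.2],(b[2]+90))
E
```

```text
0.4315 -0.275 -10.8 51 29 404 252
0.4488 -0.1824 -40.2 52 29 364 243
0.5342 -0.1887 -37.6 52 29 367 208
0.5576 -0.2956 -24.8 52 29 412 199
[0.5995 0.1003 0.    ]
-78 [0.6027 0.022  0.    ]
-26 [0.5953 0.0734 0.    ]
26 [0.5879 0.1249 0.    ]
78 [0.5805 0.1764 0.    ]
pos [0.5692 0.0962 0.2078] A 8.1 q6 -5.4 w 0.0595 F [-6.3 -0.7 -1.4] t 42.1 tilt [-0.46 -0.05]
tool shift mm [-258.8 -158.4    9.1] ('wz deg', np.float64(-41.7))
```

Call:
{"method": "drive_tool", "body": {
  "targets": [0,0,0,-32,-19.5,0,0.55,0,0,0,-33,-20,0,0.55,0,0,0,-33,-20,0,0.55,0,0,0,-33,-20,0,0.55,0,0,0,-33,-20,0,0.55,0,0,0,-33,-20,0,0.55,0,0,0,-33,-20,0,0.55,0,0,0,-29,-19,0,0.55,0,0,-10.4,0,0,35,0.55,0,0,-10.4,0,0,35,0.55,0,0,-10.4,0,0,35,0.55,0,0,-10.4,0,0,20,0.55]
}}

```text
clock: 43.58
position: [0.4557, -0.1818, 0.0811]
ee_rot: [-0.001, 0.342, 0.94, -0.0]
contact_force: [-0.0, -1.0, -0.0]
width: 0.047
```

```bash
python3 - <<'E'
from h import *
togo([.4488,-.1824,.006],49.8)
im=get_image("top")[:,:,::-1]
for p in packs2(im): print(*p)
crop(im,310,155,460,270,5,"t20.png")
shot("scene",(210,140,350,260),5,"s20.png")
E
```

```text
pos [ 0.4557 -0.1818  0.0811] A 50.01 q6 -79.8 w 0.047 F [-0. -1. -0.] t 43.6 tilt [-0.12  0.02]
tool shift mm [ 4.8 -4.8 75.2] ('wz deg', np.float64(0.2))
0.4389 -0.1737 50.7 28 25 361 247
```

View pics/s20.png

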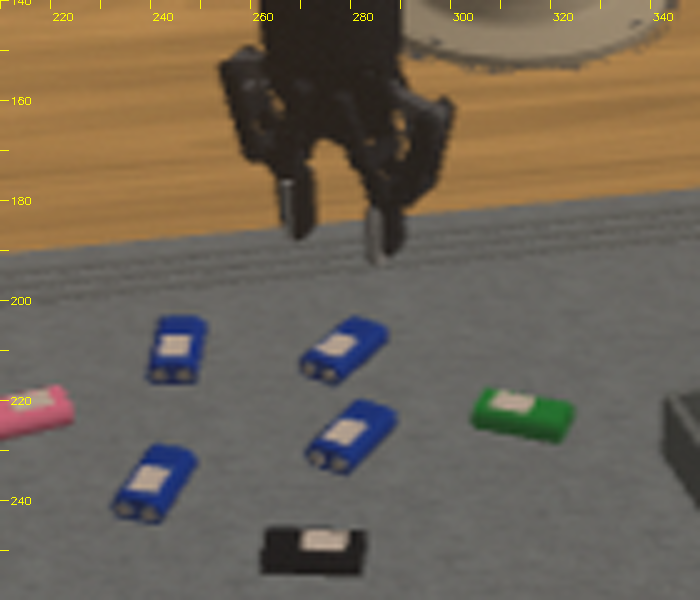

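View pics/t20.png

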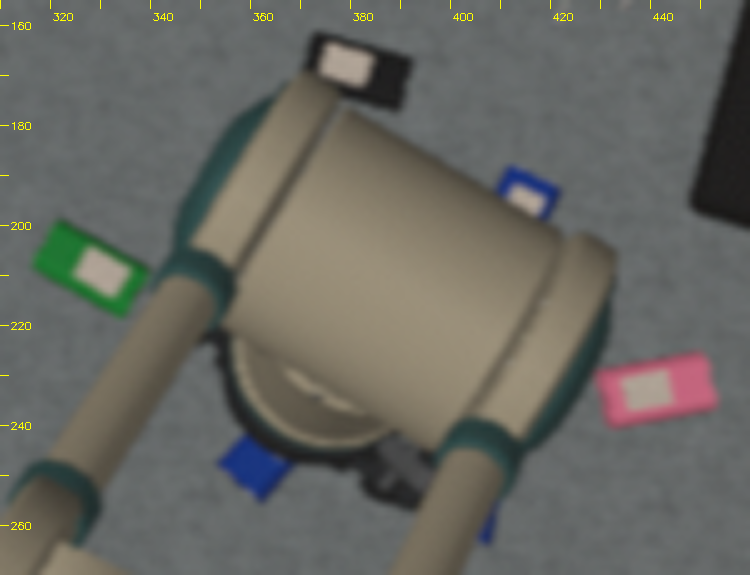

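Call:
{"method": "drive_tool", "body": {
  "targets": [0,0,0.2,4.8,-4.8,20,0.55,0,0,0,0,0,20,0.55,0,0,0,0,0,18,0.55,0,0,0,0,0,12,0.55,0,0,0,0,0,6,0.55,0,0,0,0,0,0,0.55,0,0,0,0,0,0,0.2,0,0,0,0,0,0,0.2,0,0,0,0,0,0,0.2,0,0,0,0,0,0,0.2],
  "grip_force": 50
}}

```text
clock: 44.92
position: [0.4498, -0.1828, 0.0066]
ee_rot: [0.0, 0.346, 0.938, -0.0]
contact_force: [-0.9, 0.3, 5.8]
width: 0.0269
```

```bash
python3 - <<'E'
from h import *
togo([*case(-.008,-.078,0)[:2],.1],98.2)
shot("scene",(210,140,350,260),5,"s21.png")
E
```

```text
pos [ 0.4498 -0.1828  0.0066] A 49.47 q6 -79.7 w 0.0269 F [-0.9  0.3  5.8] t 44.9 tilt [ 0.   -0.05]
tool shift mm [ 16.8 254.9 -93.6] ('wz deg', np.float64(-48.7))
```

View pics/s21.png

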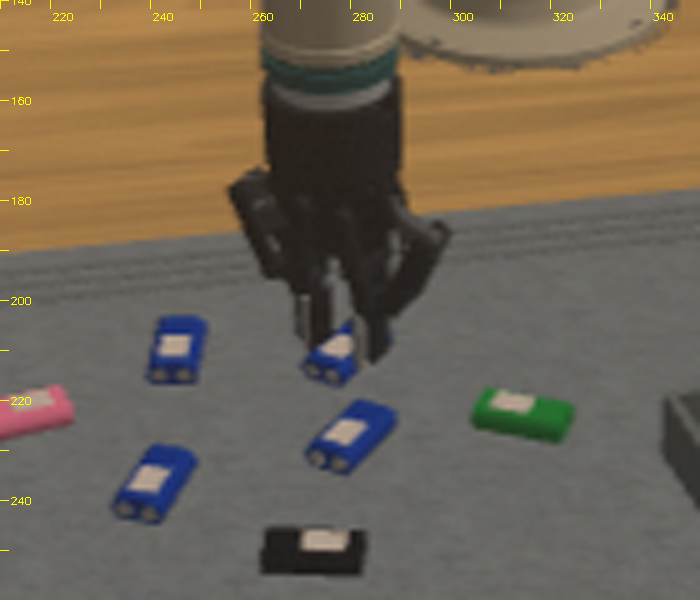

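Call:
{"method": "drive_tool", "body": {
  "targets": [0,0,0,0,0,-15,0.2,0,0,0,0,0,-45,0.2,0,0,0,0,0,-50,0.2,0,0,0,2,25,0,0.2,0,0,0,2,33,0,0.2,0,0,0,2,33,0,0.2,0,0,0,2,33,0,0.2,0,0,0,2,33,0,0.2,0,0,0,2,33,0,0.2,0,0,0,2,33,0,0.2,0,0,0,2,30,0,0.2,0,0,0,0,0,0,0.2]
}}

```text
clock: 46.48
position: [0.6025, 0.0218, 0.1152]
ee_rot: [-0.0, 0.345, 0.939, 0.0]
contact_force: [-0.8, -0.3, -0.3]
width: 0.0275
```

Call:
{"method": "drive_tool", "body": {
  "targets": [0,0,-9.7,0,0,0,0.2,0,0,-9.7,0,0,0,0.2,0,0,-9.7,0,0,0,0.2,0,0,-9.7,0,0,0,0.2,0,0,-9.7,0,0,0,0.2,0,0,0,0,0,0,0.2]
}}

```text
clock: 47.22
position: [0.6007, 0.0195, 0.1154]
ee_rot: [-0.001, -0.068, 0.998, -0.0]
contact_force: [0.4, -0.1, -1.2]
width: 0.0274
```

```bash
python3 - <<'E'
from h import *
togo([*case(-.008,-.078,0)[:2],.0135],98.2)
im=shot("top",(180,120,310,230),6,"t22.png")
shot("scene",(300,110,450,250),5,"s22.png")
for p in packs2(im): print(*p)
E
```

```text
pos [0.6007 0.0195 0.1154] A 97.83 q6 -102.6 w 0.0274 F [ 0.4 -0.1 -1.2] t 47.2 tilt [-0.13 -0.02]
tool shift mm [ -2.5   2.2 101.9] ('wz deg', np.float64(-0.4))
0.4316 -0.275 -10.9 51 29 404 252
0.5342 -0.1887 -37.6 52 29 367 208
0.5576 -0.2956 -24.9 53 29 412 199
```

View pics/t22.png

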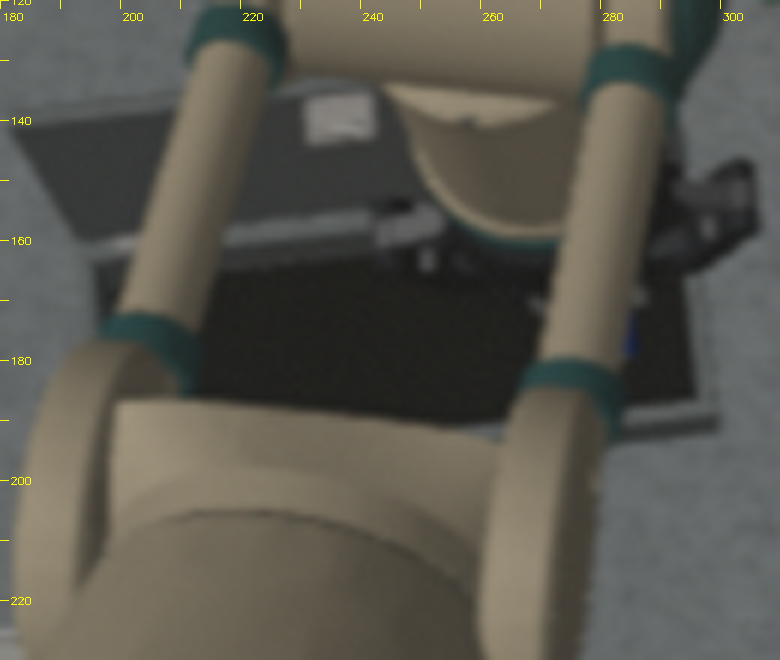

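View pics/s22.png

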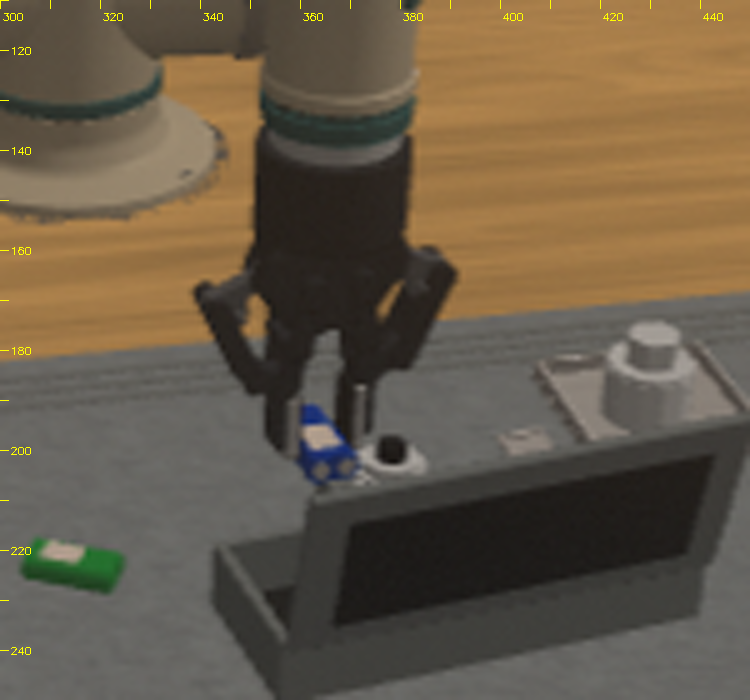

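Call:
{"method": "drive_tool", "body": {
  "targets": [0,0,-0.4,-2.5,2.2,20,0.2,0,0,0,0,0,25,0.2,0,0,0,0,0,25,0.2,0,0,0,0,0,17,0.2,0,0,0,0,0,8,0.2,0,0,0,0,0,3,0.2,0,0,0,0,0,0,0.2]
}}

```text
clock: 48.2
position: [0.604, 0.0227, 0.018]
ee_rot: [-0.0, -0.073, 0.997, -0.0]
contact_force: [0.1, 0.1, -1.1]
width: 0.0276
```

Call:
{"method": "drive_tool", "body": {
  "targets": [0,0,0,0,0,2,0.2,0,0,0,0,0,1,0.2,0,0,0,0,0,0,0.2]
}}

```text
clock: 48.58
position: [0.6036, 0.0227, 0.0147]
ee_rot: [-0.001, -0.073, 0.997, 0.0]
contact_force: [0.2, 0.7, -0.9]
width: 0.0274
```

```bash
python3 - <<'E'
from h import *
togo([*case(-.008,-.078,0)[:2],.0135],98.2)
shot("scene",(300,110,450,250),5,"s23.png")
E
```

```text
pos [0.6036 0.0227 0.0147] A 98.38 q6 -102.8 w 0.0274 F [ 0.2  0.7 -0.9] t 48.6 tilt [-0.07 -0.  ]
tool shift mm [ 1.1 -0.6  1.2] ('wz deg', np.float64(0.2))
```

View pics/s23.png

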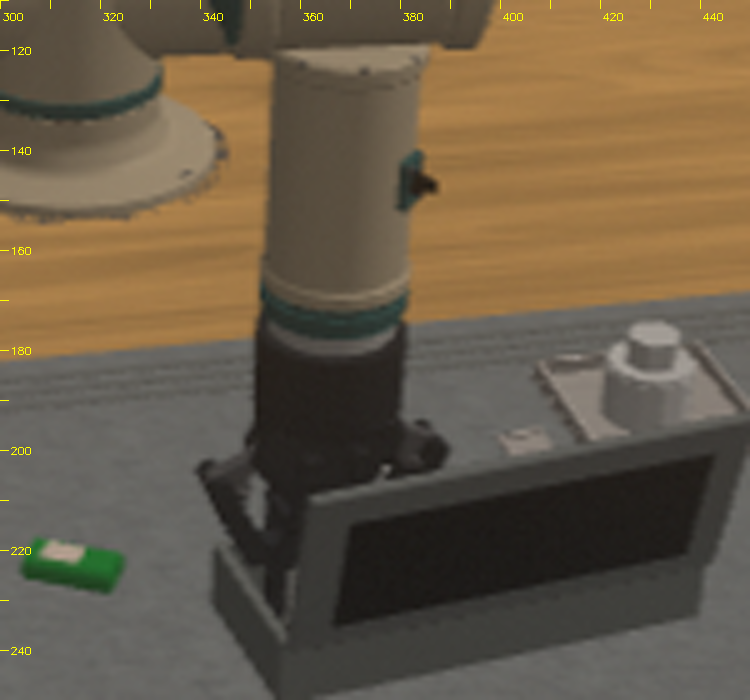

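Call:
{"method": "drive_tool", "body": {
  "targets": [0,0,0,0,0,1,0.2,0,0,0,0,0,0.7,0.2,0,0,0,0,0,0,0.2]
}}

```text
clock: 49.0
position: [0.6035, 0.0228, 0.0127]
ee_rot: [-0.001, -0.073, 0.997, 0.0]
contact_force: [0.1, 0.5, -0.9]
width: 0.0276
```

Call:
{"method": "drive_tool", "body": {
  "targets": [0,0,0,0,0,0,0.36,0,0,0,0,0,0,0.41,0,0,0,0,0,0,0.41,0,0,0,0,0,-8,0.41,0,0,0,0,0,-25,0.41,0,0,0,0,0,-40,0.41,0,0,0,0,0,-30,0.5]
}}

```text
clock: 49.88
position: [0.6043, 0.0227, 0.118]
ee_rot: [0.0, -0.073, 0.997, -0.0]
contact_force: [0.7, -0.0, -0.2]
width: 0.0427
```

```bash
python3 - <<'E'
from h import *
im=shot("top",(180,120,310,230),6,"t24.png")
P=packs2(im,(300,90,440,290))
for p in P: print(*p)
togo([.5342,-.1887,.11],-37.6+90)
E
```

```text
0.4315 -0.275 -10.9 51 29 404 252
0.5343 -0.1888 -37.5 52 29 367 208
0.5576 -0.2956 -24.8 52 29 412 199
pos [0.6067 0.0226 0.1221] A 98.39 q6 -102.8 w 0.0426 F [ 1.  -0.   2.2] t 49.9 tilt [ 0.45 -0.04]
tool shift mm [ 102.7 -198.4   11.7] ('wz deg', np.float64(46.0))
```

View pics/t24.png

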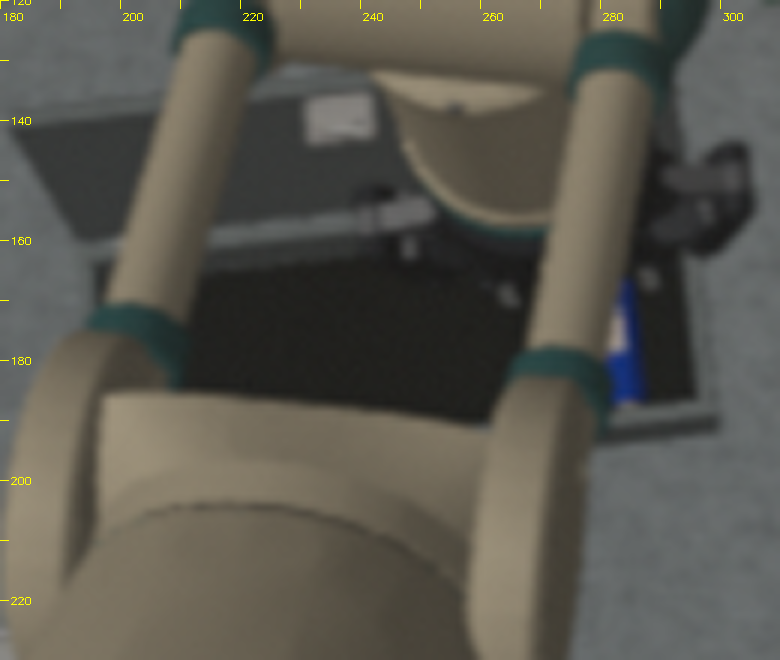

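Call:
{"method": "drive_tool", "body": {
  "targets": [0,0,0,14,-27,0,0.55,0,0,0,15,-29,0,0.55,0,0,0,15,-29,0,0.55,0,0,0,15,-29,0,0.55,0,0,0,15,-29,0,0.55,0,0,0,15,-29,0,0.55,0,0,0,13.7,-26.4,0,0.55,0,0,9.2,0,0,14,0.55,0,0,9.2,0,0,14,0.55,0,0,9.2,0,0,14,0.55,0,0,9.2,0,0,14,0.55,0,0,9.2,0,0,6,0.55]
}}

```text
clock: 51.42
position: [0.5305, -0.1883, 0.0533]
ee_rot: [-0.001, 0.325, 0.946, -0.0]
contact_force: [0.0, 0.1, -1.0]
width: 0.0466
```

```bash
python3 - <<'E'
from h import *
togo([.5343,-.1888,.007],52.5)
im=get_image("top")[:,:,::-1]; crop(im,180,140,310,230,6,"t25.png")
P=packs2(im,(300,90,440,290))
for p in P: print(*p)
print(packs2(im,(190,140,300,210)))
shot("scene",(210,140,350,260),5,"s25.png")
E
```

```text
pos [ 0.5305 -0.1883  0.0533] A 52.08 q6 -78.6 w 0.0466 F [ 0.   0.1 -1. ] t 51.4 tilt [-0.14  0.02]
tool shift mm [-3.4  2.  46.3] ('wz deg', np.float64(-0.4))
0.4316 -0.2749 -9.9 51 29 404 252
0.5229 -0.1801 56.6 29 24 364 212
[(np.float64(0.6054), np.float64(0.0235), np.float64(8.5), 55, 34, 280, 176)]
```

View pics/t25.png

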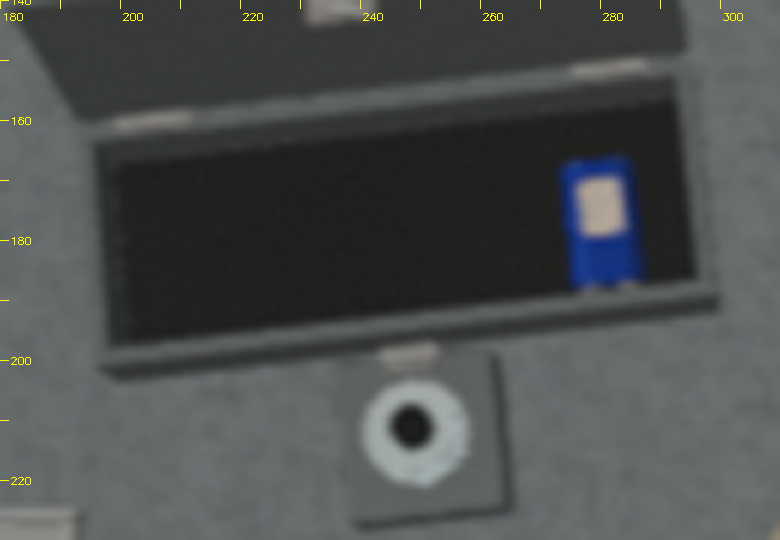

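View pics/s25.png

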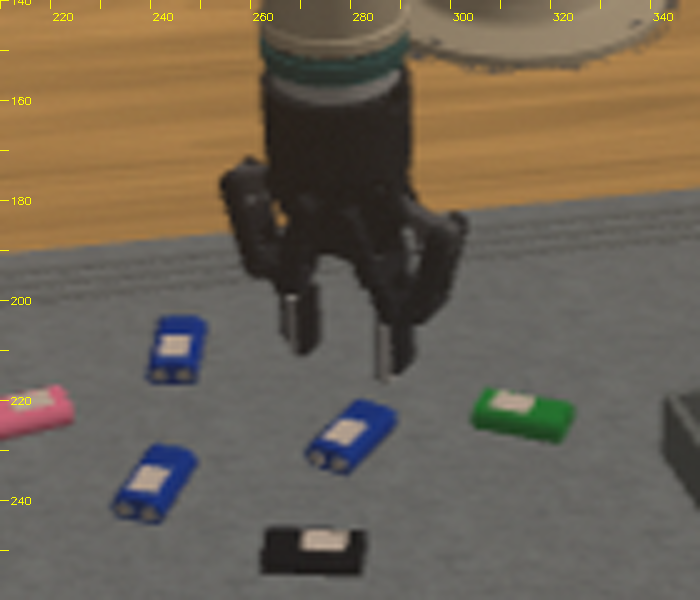

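Call:
{"method": "drive_tool", "body": {
  "targets": [0,0,-0.4,-3.4,2,15,0.55,0,0,0,0,0,15,0.55,0,0,0,0,0,10,0.55,0,0,0,0,0,4.5,0.55,0,0,0,0,0,0,0.4,0,0,0,0,0,0,0.2,0,0,0,0,0,0,0.2,0,0,0,0,0,0,0.2]
}}

```text
clock: 52.52
position: [0.535, -0.1891, 0.0097]
ee_rot: [-0.0, 0.319, 0.948, -0.0]
contact_force: [-0.3, 0.0, 0.8]
width: 0.0268
```

```bash
python3 - <<'E'
from h import *
togo([*case(-.006,-.026,0)[:2],.1],98.2)
E
```

```text
pos [ 0.535  -0.1891  0.0097] A 52.78 q6 -79.2 w 0.0268 F [-0.3  0.   0.8] t 52.5 tilt [-0.05 -0.02]
tool shift mm [109.4 246.9 -90.4] ('wz deg', np.float64(-45.4))
```

Call:
{"method": "drive_tool", "body": {
  "targets": [0,0,0,0,0,-15,0.2,0,0,0,0,0,-40,0.2,0,0,0,0,0,-45,0.2,0,0,0,12,26,0,0.2,0,0,0,14,32,0,0.2,0,0,0,14,32,0,0.2,0,0,0,14,32,0,0.2,0,0,0,14,32,0,0.2,0,0,0,14,32,0,0.2,0,0,0,14,32,0,0.2,0,0,0,13,29,0,0.2,0,0,0,0,0,0,0.2]
}}

```text
clock: 54.02
position: [0.5981, 0.0757, 0.1103]
ee_rot: [0.0, 0.318, 0.948, 0.0]
contact_force: [0.2, -0.6, -0.4]
width: 0.0275
```

Call:
{"method": "drive_tool", "body": {
  "targets": [0,0,-9.1,0,0,0,0.2,0,0,-9.1,0,0,0,0.2,0,0,-9.1,0,0,0,0.2,0,0,-9.1,0,0,0,0.2,0,0,-9.1,0,0,0,0.2,0,0,0,0,0,0,0.2]
}}

```text
clock: 54.78
position: [0.5974, 0.0726, 0.1099]
ee_rot: [-0.001, -0.071, 0.997, -0.0]
contact_force: [0.2, 0.5, -0.4]
width: 0.0269
```

```bash
python3 - <<'E'
from h import *
togo([*case(-.006,-.026,0)[:2],.0160],98.2)
im=get_image("top")[:,:,::-1]
for p in packs2(im): print(*p)
shot("scene",(300,110,450,250),5,"s26.png")
E
```

```text
pos [0.5974 0.0726 0.1099] A 98.13 q6 -97.8 w 0.0269 F [ 0.2  0.5 -0.4] t 54.8 tilt [-0.06 -0.03]
tool shift mm [-0.1  1.1 93.9] ('wz deg', np.float64(-0.1))
0.4316 -0.2749 -11.1 51 29 404 252
0.5577 -0.2956 -24.8 52 29 412 199
```

View pics/s26.png

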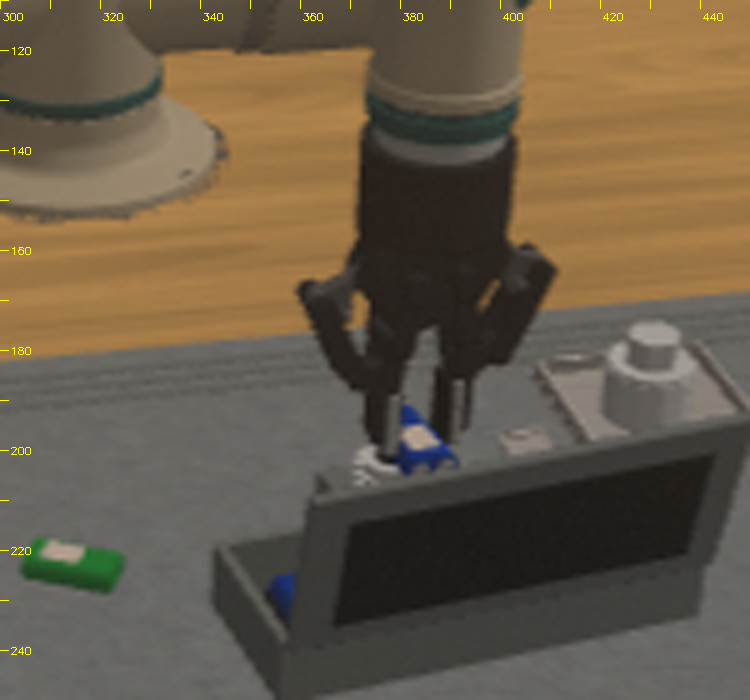

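Call:
{"method": "drive_tool", "body": {
  "targets": [0,0,-0.1,0,1.1,20,0.2,0,0,0,0,0,25,0.2,0,0,0,0,0,22,0.2,0,0,0,0,0,15,0.2,0,0,0,0,0,7,0.2,0,0,0,0,0,3,0.2,0,0,0,0,0,2,0.2,0,0,0,0,0,0,0.2]
}}

```text
clock: 55.88
position: [0.5977, 0.0748, 0.0158]
ee_rot: [-0.0, -0.073, 0.997, -0.0]
contact_force: [0.6, 0.9, -0.4]
width: 0.027
```

```bash
python3 - <<'E'
from h import *
togo([*case(-.006,-.026,0)[:2],.0155],98.2)
E
```

```text
pos [0.5977 0.0748 0.0158] A 98.38 q6 -97.9 w 0.027 F [ 0.6  0.9 -0.4] t 55.9 tilt [-0.02 -0.  ]
tool shift mm [ 0.6 -1.   0.3] ('wz deg', np.float64(0.2))
```

Call:
{"method": "drive_tool", "body": {
  "targets": [0,0,0,0,0,0,0.36,0,0,0,0,0,0,0.41,0,0,0,0,0,0,0.41,0,0,0,0,0,-8,0.41,0,0,0,0,0,-25,0.41,0,0,0,0,0,-40,0.41,0,0,0,0,0,-25,0.5,0,0,0,0,0,0,0.55]
}}

```text
clock: 56.88
position: [0.5992, 0.0748, 0.1161]
ee_rot: [0.002, -0.073, 0.997, -0.0]
contact_force: [-0.1, 0.6, 0.8]
width: 0.047
```

```bash
python3 - <<'E'
from h import *
im=get_image("top")[:,:,::-1]
for p in packs2(im): print(*p)
togo([.5577,-.2956,.11],-24.8+90)
E
```

```text
0.4316 -0.275 -10.8 51 29 404 252
0.5576 -0.2956 -24.8 53 29 412 199
pos [0.5978 0.0748 0.1143] A 98.38 q6 -97.9 w 0.0468 F [-0.2 -0.2 -0.6] t 56.9 tilt [ 0.05 -0.  ]
tool shift mm [  93.7 -360.6    4.3] ('wz deg', np.float64(33.2))
```

Call:
{"method": "drive_tool", "body": {
  "targets": [0,0,0,7,-26,0,0.55,0,0,0,8.7,-33.5,0,0.55,0,0,0,8.7,-33.5,0,0.55,0,0,0,8.7,-33.5,0,0.55,0,0,0,8.7,-33.5,0,0.55,0,0,0,8.7,-33.5,0,0.55,0,0,0,8.7,-33.5,0,0.55,0,0,0,8.7,-33.5,0,0.55,0,0,0,8.7,-33.5,0,0.55,0,0,0,8.7,-33.5,0,0.55,0,0,0,8.4,-33,0,0.55,0,0,0,0,0,0,0.55]
}}

```text
clock: 58.42
position: [0.5561, -0.2975, 0.1115]
ee_rot: [-0.002, -0.072, 0.997, 0.001]
contact_force: [-0.8, 0.2, -0.0]
width: 0.0471
```

Call:
{"method": "drive_tool", "body": {
  "targets": [0,0,8.3,0,0,15,0.55,0,0,8.3,0,0,15,0.55,0,0,8.3,0,0,15,0.55,0,0,8.3,0,0,10,0.55,0,0,0,0,0,0,0.55]
}}

```text
clock: 59.05
position: [0.5559, -0.2937, 0.0565]
ee_rot: [-0.003, 0.214, 0.977, 0.001]
contact_force: [0.0, -0.7, 0.1]
width: 0.0472
```

```bash
python3 - <<'E'
from h import *
togo([.5576,-.2956,.009],65.2)
im=get_image("top")[:,:,::-1]; crop(im,180,140,310,230,6,"t27.png")
for p in packs2(im): print(*p)
print(packs2(im,(190,140,300,210)))
shot("scene",(210,140,350,260),5,"s27.png")
E
```

```text
pos [ 0.5559 -0.2937  0.0565] A 65.32 q6 -99.5 w 0.0472 F [ 0.  -0.7  0.1] t 59.0 tilt [-0.29  0.16]
tool shift mm [-2.6 -1.1 47.5] ('wz deg', np.float64(0.1))
[(np.float64(0.5991), np.float64(0.0755), np.float64(8.9), 56, 33, 258, 178), (np.float64(0.6053), np.float64(0.0235), np.float64(8.7), 55, 34, 280, 176)]
```

View pics/t27.png

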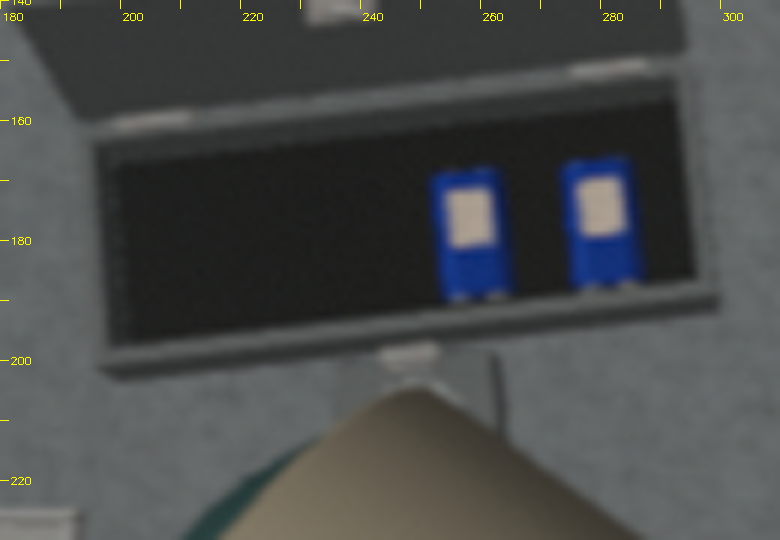

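View pics/s27.png

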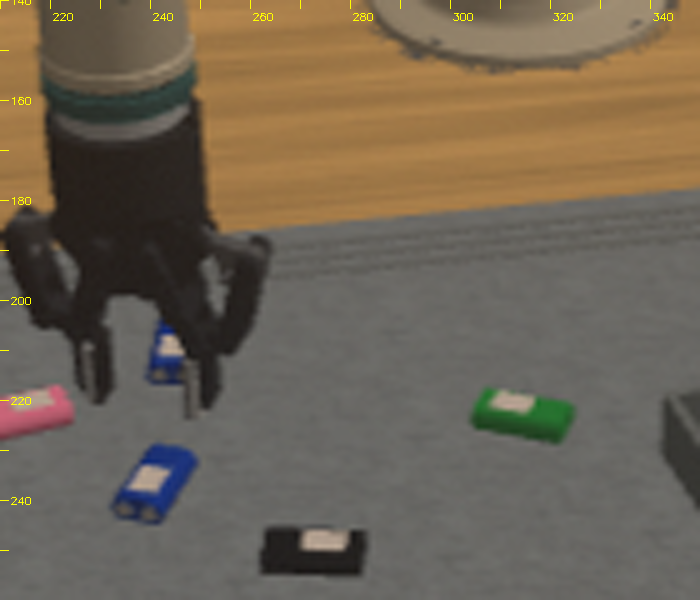

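Call:
{"method": "drive_tool", "body": {
  "targets": [0,-0.3,0,-2.6,-1.1,15,0.55,0,0,0,0,0,15,0.55,0,0,0,0,0,12,0.55,0,0,0,0,0,5,0.55,0,0,0,0,0,0,0.4,0,0,0,0,0,0,0.2,0,0,0,0,0,0,0.2,0,0,0,0,0,0,0.2]
}}

```text
clock: 60.15
position: [0.5593, -0.2978, 0.0117]
ee_rot: [0.002, 0.215, 0.977, -0.001]
contact_force: [-0.2, 0.5, -0.6]
width: 0.0265
```

```bash
python3 - <<'E'
from h import *
togo([*case(-.006,.026,0)[:2],.1],98.2)
E
```

```text
pos [ 0.5593 -0.2978  0.0117] A 65.18 q6 -99.5 w 0.0265 F [-0.2  0.5 -0.6] t 60.1 tilt [ 0.22 -0.15]
tool shift mm [149.4 396.7 -89.3] ('wz deg', np.float64(-33.0))
```

Call:
{"method": "drive_tool", "body": {
  "targets": [0,0,0,0,0,-15,0.2,0,0,0,0,0,-40,0.2,0,0,0,0,0,-45,0.2,0,0,0,9,24,0,0.2,0,0,0,12,31.7,0,0.2,0,0,0,12,31.7,0,0.2,0,0,0,12,31.7,0,0.2,0,0,0,12,31.7,0,0.2,0,0,0,12,31.7,0,0.2,0,0,0,12,31.7,0,0.2,0,0,0,12,31.7,0,0.2,0,0,0,12,31.7,0,0.2]
}}

```text
clock: 61.65
position: [0.5791, 0.0005, 0.1106]
ee_rot: [0.001, 0.215, 0.977, -0.001]
contact_force: [0.6, 0.7, -0.1]
width: 0.0264
```

Call:
{"method": "drive_tool", "body": {
  "targets": [0,0,0,12,31.7,0,0.2,0,0,0,12,31.7,0,0.2,0,0,0,12,31.7,0,0.2,0,0,0,12,31.7,0,0.2,0,0,0,8,24,0,0.2,0,0,-8.3,0,0,0,0.2,0,0,-8.3,0,0,0,0.2,0,0,-8.3,0,0,0,0.2,0,0,-8.3,0,0,0,0.2,0,0,0,0,0,0,0.2]
}}

```text
clock: 62.9
position: [0.5915, 0.1594, 0.1102]
ee_rot: [0.001, -0.072, 0.997, -0.001]
contact_force: [0.4, -0.3, -0.1]
width: 0.0266
```

```bash
python3 - <<'E'
from h import *
togo([*case(-.006,.026,0)[:2],.018],98.2)
im=get_image("top")[:,:,::-1]
for p in packs2(im): print(*p)
shot("scene",(300,110,450,250),5,"s28.png")
E
```

```text
pos [0.5915 0.1594 0.1102] A 98.31 q6 -89.6 w 0.0266 F [ 0.4 -0.3 -0.1] t 62.9 tilt [ 0.12 -0.13]
tool shift mm [  6.7 -33.4  92.3] ('wz deg', np.float64(0.1))
0.4316 -0.275 -10.9 51 29 404 252
```

View pics/s28.png

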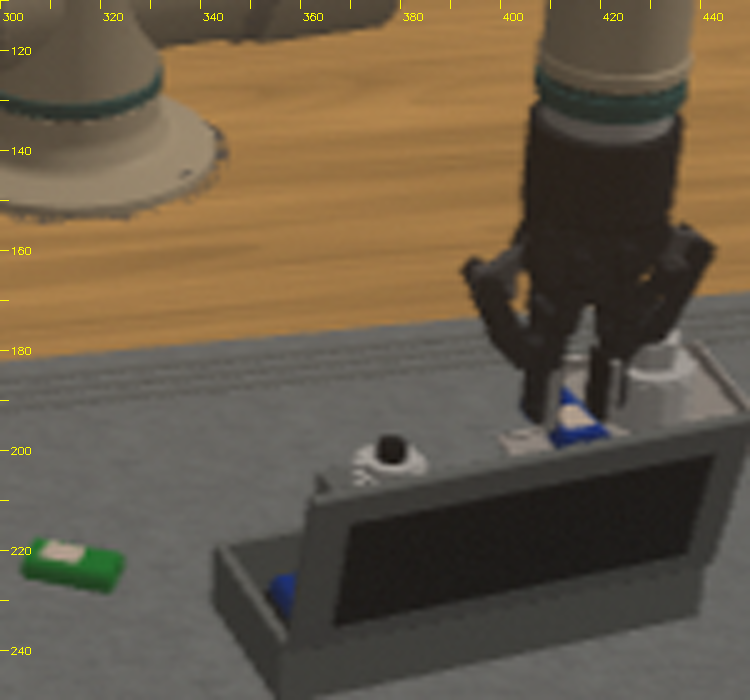

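Call:
{"method": "drive_tool", "body": {
  "targets": [0,0,0,3.7,-17,0,0.2,0,0,0,3,-16.4,10,0.2,0,0,0,0,0,20,0.2,0,0,0,0,0,20,0.2,0,0,0,0,0,15,0.2,0,0,0,0,0,12,0.2,0,0,0,0,0,6,0.2,0,0,0,0,0,4,0.2,0,0,0,0,0,2,0.2,0,0,0,0,0,0,0.2]
}}

```text
clock: 64.25
position: [0.5912, 0.1248, 0.0218]
ee_rot: [0.002, -0.073, 0.997, -0.001]
contact_force: [-0.3, -0.3, -0.0]
width: 0.0266
```

```bash
python3 - <<'E'
from h import *
togo([*case(-.006,.026,0)[:2],.018],98.2)
E
```

```text
pos [0.5912 0.1248 0.0218] A 98.39 q6 -92.9 w 0.0266 F [-0.3 -0.3 -0. ] t 64.2 tilt [ 0.22 -0.13]
tool shift mm [1.3 0.6 3.8] ('wz deg', np.float64(0.2))
```

Call:
{"method": "drive_tool", "body": {
  "targets": [0,0,0,1.3,0.6,2.5,0.2,0,0,0,0,0,1.2,0.2,0,0,0,0,0,0,0.2]
}}

```text
clock: 64.62
position: [0.5896, 0.1251, 0.0178]
ee_rot: [0.002, -0.073, 0.997, -0.001]
contact_force: [-0.3, -0.0, 0.0]
width: 0.0263
```

Call:
{"method": "drive_tool", "body": {
  "targets": [0,0,0,0,0,0,0.36,0,0,0,0,0,0,0.41,0,0,0,0,0,0,0.41,0,0,0,0,0,-8,0.41,0,0,0,0,0,-25,0.41,0,0,0,0,0,-40,0.41,0,0,0,0,0,-25,0.5,0,0,0,0,0,0,0.55]
}}

```text
clock: 65.62
position: [0.5911, 0.1255, 0.1186]
ee_rot: [0.005, -0.073, 0.997, -0.001]
contact_force: [0.6, -1.1, -0.0]
width: 0.0467
```

```bash
python3 - <<'E'
from h import *
im=get_image("top")[:,:,::-1]
for p in packs2(im): print(*p)
togo([.4316,-.2750,.11],79.1)
E
```

```text
0.4316 -0.2749 -10.9 51 29 404 252
pos [0.5898 0.1254 0.1169] A 98.38 q6 -92.8 w 0.047 F [-0.2  0.  -0.7] t 65.7 tilt [ 0.32 -0.12]
tool shift mm [ 215.  -373.     6.8] ('wz deg', np.float64(19.3))
```

Call:
{"method": "drive_tool", "body": {
  "targets": [0,0,0,14,-24,0,0.55,0,0,0,18.3,-31.8,0,0.55,0,0,0,18.3,-31.8,0,0.55,0,0,0,18.3,-31.8,0,0.55,0,0,0,18.3,-31.8,0,0.55,0,0,0,18.3,-31.8,0,0.55,0,0,0,18.3,-31.8,0,0.55,0,0,0,18.3,-31.8,0,0.55,0,0,0,18.3,-31.8,0,0.55,0,0,0,18.3,-31.8,0,0.55,0,0,0,18.3,-31.8,0,0.55,0,0,0,18,-31,0,0.55]
}}

```text
clock: 67.18
position: [0.4296, -0.2754, 0.1147]
ee_rot: [0.001, -0.073, 0.997, -0.0]
contact_force: [0.4, 0.6, 0.1]
width: 0.0472
```

Call:
{"method": "drive_tool", "body": {
  "targets": [0,0,9.6,0,0,10,0.55,0,0,9.6,0,0,20,0.55,0,0.3,0,0,0,25,0.55,0,0,0,0,0,0,0.55,0,0,0,0,0,0,0.55]
}}

```text
clock: 67.8
position: [0.4311, -0.2751, 0.0611]
ee_rot: [-0.001, 0.094, 0.996, -0.001]
contact_force: [0.4, -1.1, 0.2]
width: 0.0469
```

```bash
python3 - <<'E'
from h import *
togo([.4316,-.275,.009],79.1)
im=get_image("top")[:,:,::-1]; crop(im,180,140,310,230,6,"t29.png")
for p in packs2(im): print(*p)
print(packs2(im,(190,140,300,210)))
shot("scene",(210,140,350,260),5,"s29.png")
E
```

```text
pos [ 0.4311 -0.2751  0.0611] A 79.19 q6 -119.3 w 0.0469 F [ 0.4 -1.1  0.2] t 67.8 tilt [-0.13 -0.05]
tool shift mm [-0.5  0.2 52.1] ('wz deg', np.float64(0.1))
0.4192 -0.2726 78.7 29 26 403 257
[(np.float64(0.5898), np.float64(0.1258), np.float64(7.4), 55, 34, 237, 182), (np.float64(0.5991), np.float64(0.0754), np.float64(8.7), 56, 34, 258, 178), (np.float64(0.6053), np.float64(0.0235), np.float64(8.4), 55, 34, 280, 176)]
```

View pics/t29.png

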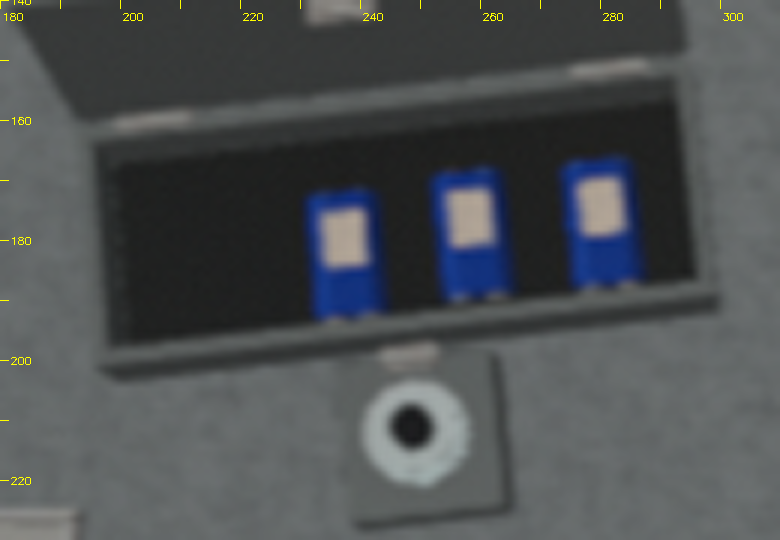

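View pics/s29.png

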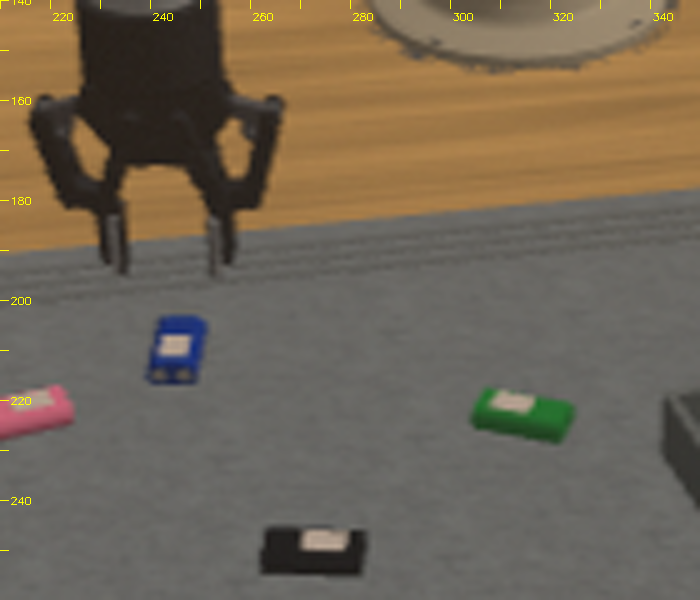

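Call:
{"method": "drive_tool", "body": {
  "targets": [0,0,0,-0.5,0.2,15,0.55,0,0,0,0,0,17,0.55,0,0,0,0,0,13,0.55,0,0,0,0,0,6,0.55,0,0,0,0,0,0,0.4,0,0,0,0,0,0,0.2,0,0,0,0,0,0,0.2,0,0,0,0,0,0,0.2]
}}

```text
clock: 68.9
position: [0.4318, -0.2753, 0.0105]
ee_rot: [-0.001, 0.094, 0.996, -0.001]
contact_force: [0.5, 0.2, 0.7]
width: 0.0275
```

```bash
python3 - <<'E'
from h import *
togo([*case(-.006,.078,0)[:2],.1],98.2)
E
```

```text
pos [ 0.4318 -0.2753  0.0105] A 79.18 q6 -119.3 w 0.0275 F [0.5 0.2 0.7] t 68.9 tilt [-0.07 -0.1 ]
tool shift mm [-63.1 472.  -90.5] ('wz deg', np.float64(-19.0))
```

Call:
{"method": "drive_tool", "body": {
  "targets": [0,0,0,0,0,-15,0.2,0,0,0,0,0,-40,0.2,0,0,0,0,0,-45,0.2,0,0,0,-4,26,0,0.2,0,0,0,-4.5,34.5,0,0.2,0,0,0,-4.5,34.5,0,0.2,0,0,0,-4.5,34.5,0,0.2,0,0,0,-4.5,34.5,0,0.2,0,0,0,-4.5,34.5,0,0.2,0,0,0,-4.5,34.5,0,0.2,0,0,0,-4.5,34.5,0,0.2,0,0,0,-4.5,34.5,0,0.2]
}}

```text
clock: 70.4
position: [0.5283, 0.0152, 0.1109]
ee_rot: [-0.0, 0.094, 0.996, -0.001]
contact_force: [0.6, -1.0, 0.0]
width: 0.0267
```

Call:
{"method": "drive_tool", "body": {
  "targets": [0,0,0,-4.5,34.5,0,0.2,0,0,0,-4.5,34.5,0,0.2,0,0,0,-4.5,34.5,0,0.2,0,0,0,-4.5,34.5,0,0.2,0,0,0,-5,32,0,0.2,0,0,-9.5,0,0,0,0.2,0,0,-9.5,0,0,0,0.2,0,0,0,0,0,0,0.2,0,0,0,0,0,0,0.2]
}}

```text
clock: 71.53
position: [0.5823, 0.1767, 0.11]
ee_rot: [-0.001, -0.07, 0.998, -0.001]
contact_force: [-0.7, 0.3, -1.0]
width: 0.0266
```

```bash
python3 - <<'E'
from h import *
togo([*case(-.006,.078,0)[:2],.0165],98.2)
im=get_image("top")[:,:,::-1]; cv2.imwrite("pics/full2.png",im)
shot("scene",(300,110,450,250),5,"s30.png")
E
```

```text
pos [0.5823 0.1767 0.11  ] A 98.04 q6 -87.7 w 0.0266 F [-0.7  0.3 -1. ] t 71.5 tilt [-0.07 -0.07]
tool shift mm [-0.3  0.  93.5] ('wz deg', np.float64(-0.2))
```

View pics/s30.png

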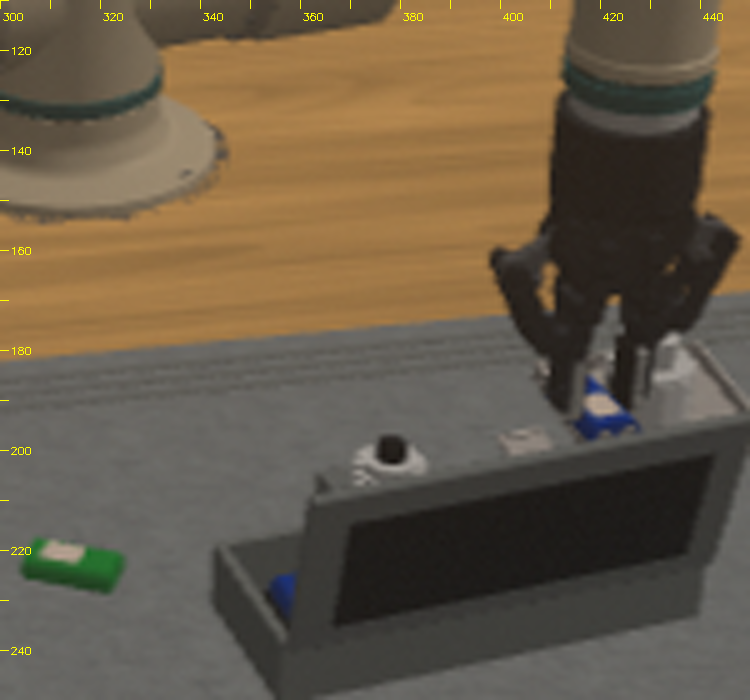

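Call:
{"method": "drive_tool", "body": {
  "targets": [0,0,-0.2,0,0,20,0.2,0,0,0,0,0,25,0.2,0,0,0,0,0,20,0.2,0,0,0,0,0,15,0.2,0,0,0,0,0,8,0.2,0,0,0,0,0,3.5,0.2,0,0,0,0,0,1.5,0.2,0,0,0,0,0,0,0.2]
}}

```text
clock: 72.62
position: [0.5825, 0.1767, 0.0168]
ee_rot: [-0.0, -0.073, 0.997, -0.001]
contact_force: [0.1, -0.6, -0.6]
width: 0.0267
```

```bash
python3 - <<'E'
from h import *
togo([*case(-.006,.078,0)[:2],.0165],98.2)
E
```

```text
pos [0.5825 0.1767 0.0168] A 98.38 q6 -88.0 w 0.0267 F [ 0.1 -0.6 -0.6] t 72.6 tilt [-0.05 -0.07]
tool shift mm [ 0.  -0.1  0.3] ('wz deg', np.float64(0.2))
```

Call:
{"method": "drive_tool", "body": {
  "targets": [0,0,0,0,0,0,0.36,0,0,0,0,0,0,0.41,0,0,0,0,0,0,0.41,0,0,0,0,0,-8,0.41,0,0,0,0,0,-25,0.41,0,0,0,0,0,-45,0.41,0,0,0,0,0,-45,0.2,0,0,0,0,0,-35,0,0,0,0,0,0,-20,0,0,0,0,0,0,0,0]
}}

```text
clock: 73.88
position: [0.5836, 0.1771, 0.1968]
ee_rot: [0.001, -0.073, 0.997, -0.0]
contact_force: [-0.2, -1.0, 0.1]
width: 0.0002
```

```bash
python3 - <<'E'
from h import *
im=get_image("top")[:,:,::-1]; cv2.imwrite("pics/full3.png",im)
shot("scene",(300,80,450,250),4.5,"s31.png")
togo([*case(.11,0,0)[:2],.2],98.2)
E
```

```text
pos [0.582  0.1768 0.194 ] A 98.38 q6 -88.0 w 0.0003 F [0.3 1.  0.9] t 74.0 tilt [-0.14 -0.08]
tool shift mm [-116.2  -78.6   -6.3] ('wz deg', np.float64(0.2))
```

View pics/full3.png

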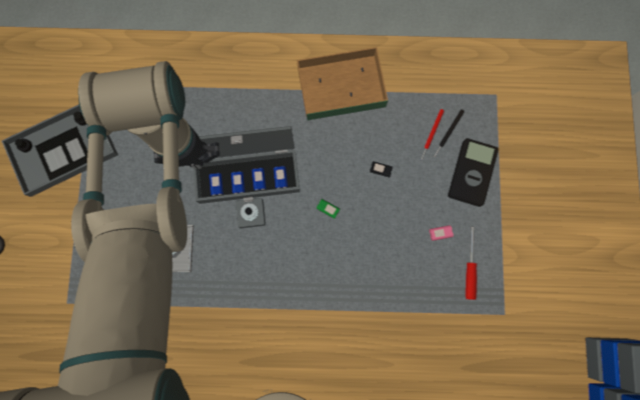

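View pics/s31.png

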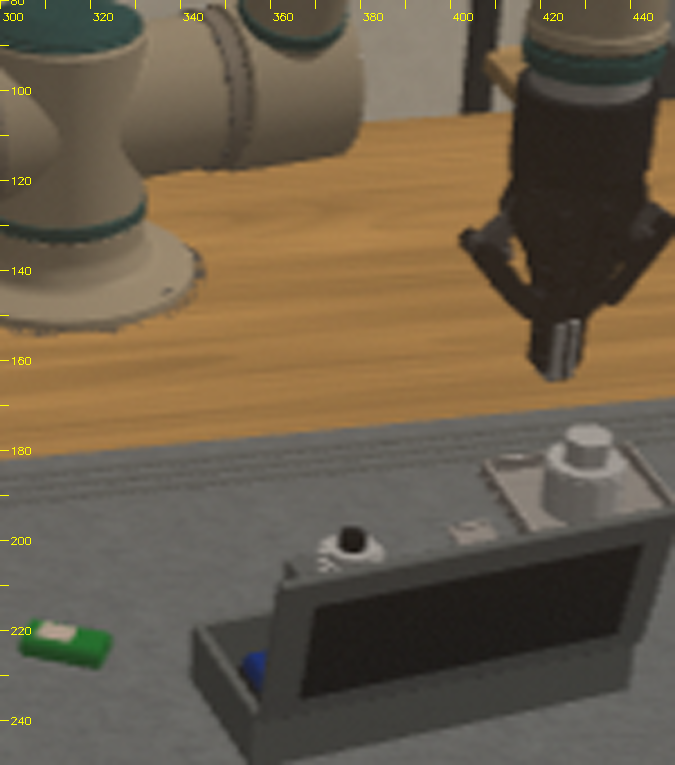

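Call:
{"method": "drive_tool", "body": {
  "targets": [0,0,0,-24,-16,0,0,0,0,0,-31,-21,0,0,0,0,0,-31,-21,0,0,0,0,0,-30,-20.6,0,0,0,0,0,0,0,20,0,0,0,0,0,0,20,0,0,0,0,0,0,20,0,0,0,0,0,0,0,0,0,0,0,0,0,0,0]
}}

```text
clock: 75.1
position: [0.7086, 0.1159, 0.134]
ee_rot: [-0.001, -0.073, 0.997, -0.001]
contact_force: [-0.0, -0.3, 0.1]
width: 0.0001
```

```bash
python3 - <<'E'
from h import *
togo([*case(.11,0,0)[:2],.131],98.2)
shot("scene",(320,80,460,250),4.5,"s32.png")
im=get_image("top")[:,:,::-1]; cv2.imwrite("pics/full4.png",im)
d=90
f=lambda t:np.array([48-d*np.cos(t)+8.5*np.sin(t),41+d*np.sin(t)+8.5*np.cos(t)])
t=np.linspace(1.57,0,25); P=np.array([f(x) for x in t])
print(P[0]); print([tuple(np.r_[b*[-1,-1]].round(1)) for b in np.diff(P,axis=0)])
E
```

```text
pos [0.7086 0.1159 0.134 ] A 98.38 q6 -94.6 w 0.0001 F [-0.  -0.3  0.1] t 75.1 tilt [-0.13 -0.08]
tool shift mm [0.2 0.  3. ] ('wz deg', np.float64(0.2))
[ 56.4283279  131.00674024]
[(np.float64(5.9), np.float64(-0.4)), (np.float64(5.9), np.float64(0.0)), (np.float64(5.9), np.float64(0.4)), (np.float64(5.9), np.float64(0.8)), (np.float64(5.8), np.float64(1.2)), (np.float64(5.7), np.float64(1.6)), (np.float64(5.6), np.float64(1.9)), (np.float64(5.5), np.float64(2.3)), (np.float64(5.3), np.float64(2.6)), (np.float64(5.1), np.float64(3.0)), (np.float64(4.9), np.float64(3.3)), (np.float64(4.7), np.float64(3.6)), (np.float64(4.4), np.float64(3.9)), (np.float64(4.2), np.float64(4.2)), (np.float64(3.9), np.float64(4.5)), (np.float64(3.6), np.float64(4.7)), (np.float64(3.3), np.float64(4.9)), (np.float64(2.9), np.float64(5.1)), (np.float64(2.6), np.float64(5.3)), (np.float64(2.2), np.float64(5.5)), (np.float64(1.9), np.float64(5.6)), (np.float64(1.5), np.float64(5.7)), (np.float64(1.1), np.float64(5.8)), (np.float64(0.7), np.float64(5.9))]
```

View pics/s32.png

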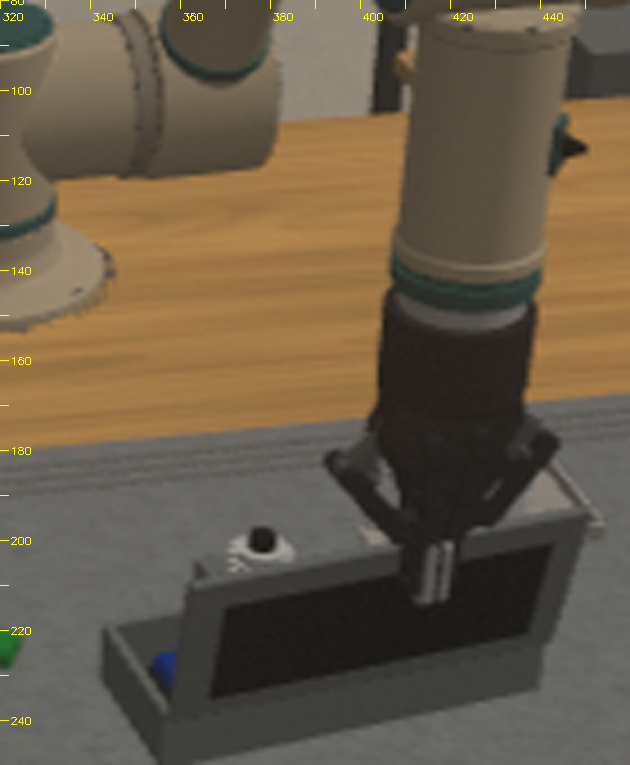

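View pics/full4.png

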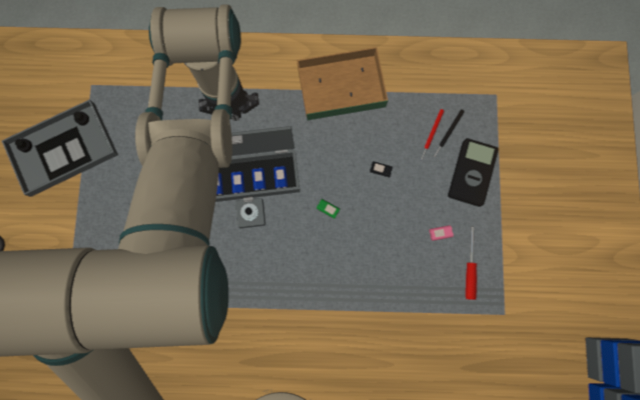

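Call:
{"method": "drive_tool", "body": {
  "targets": [0,0,0,6,0,1,0,0,0,0,6,0,1,0,0,0,0,6,0,1,0,0,0,0,5,0,0,0,0,0,0,5,0,0,0,0,0,0,5,0,0,0,0,0,0,5,0,0,0,0,0,0,5,0,0,0]
}}

```text
clock: 76.2
position: [0.6659, 0.1096, 0.1314]
ee_rot: [-0.001, -0.073, 0.997, -0.001]
contact_force: [0.9, 0.1, 1.1]
width: -0.0001
```

```bash
python3 - <<'E'
from h import *
togo([*case(.0674,0,0)[:2],.131],98.2); print(get_state()["moment"])
shot("scene",(320,80,460,250),4.5,"s33.png")
E
```

```text
pos [0.6659 0.1096 0.1314] A 98.38 q6 -94.9 w -0.0001 F [0.9 0.1 1.1] t 76.2 tilt [-0.07 -0.07]
tool shift mm [-0.3  0.2  0.4] ('wz deg', np.float64(0.2))
[-0.0064774  -0.16312241 -0.02870715]
```

View pics/s33.png

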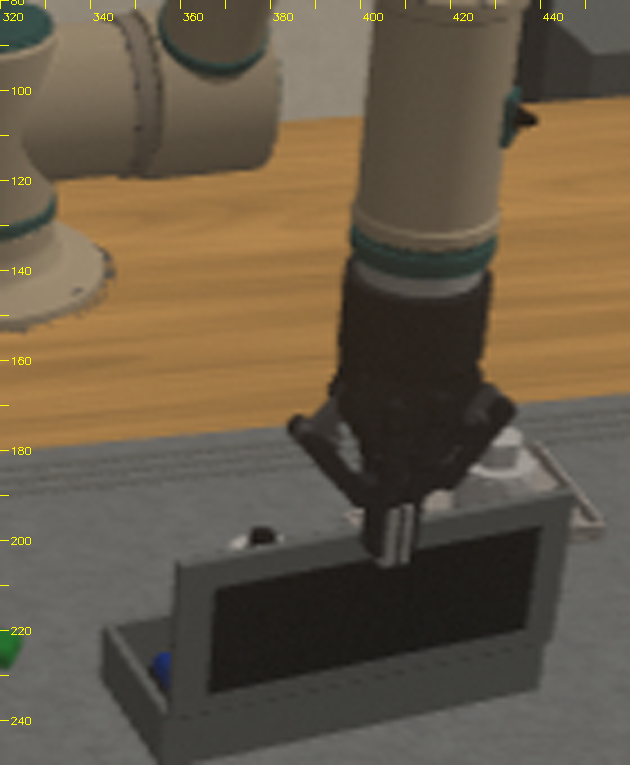

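The lid has come up to about vertical with the finger. Follow the arc down.

Call:
{"method": "drive_tool", "body": {
  "targets": [0,0,0,5.9,0,-0.4,0,0,0,0,5.9,0,0,0,0,0,0,5.9,0,0.4,0,0,0,0,5.9,0,0.8,0,0,0,0,5.8,0,1.2,0,0,0,0,5.7,0,1.6,0,0,0,0,5.6,0,1.9,0,0,0,0,5.5,0,2.3,0,0,0,0,5.3,0,2.6,0,0,0,0,5.1,0,3,0,0,0,0,4.9,0,3.3,0]
}}

```text
clock: 77.62
position: [0.6047, 0.1006, 0.1145]
ee_rot: [-0.001, -0.073, 0.997, -0.001]
contact_force: [-0.1, 0.7, 2.7]
width: -0.0001
```

```bash
python3 - <<'E'
from h import *
d=90;t=1.57*(1-11/24)
x,z=48-d*np.cos(t)+8.5*np.sin(t)+11,41+d*np.sin(t)+8.5*np.cos(t)
togo(case(x/1e3,0,z/1e3),98.2); print(get_state()["moment"])
shot("scene",(320,80,460,250),4.5,"s34.png")
E
```

```text
pos [0.6047 0.1006 0.1145] A 98.38 q6 -95.4 w -0.0001 F [-0.1  0.7  2.7] t 77.6 tilt [-0.11 -0.08]
tool shift mm [-0.8  0.4  0.3] ('wz deg', np.float64(0.2))
[-0.0041082  -0.00647117 -0.0287108 ]
```

View pics/s34.png

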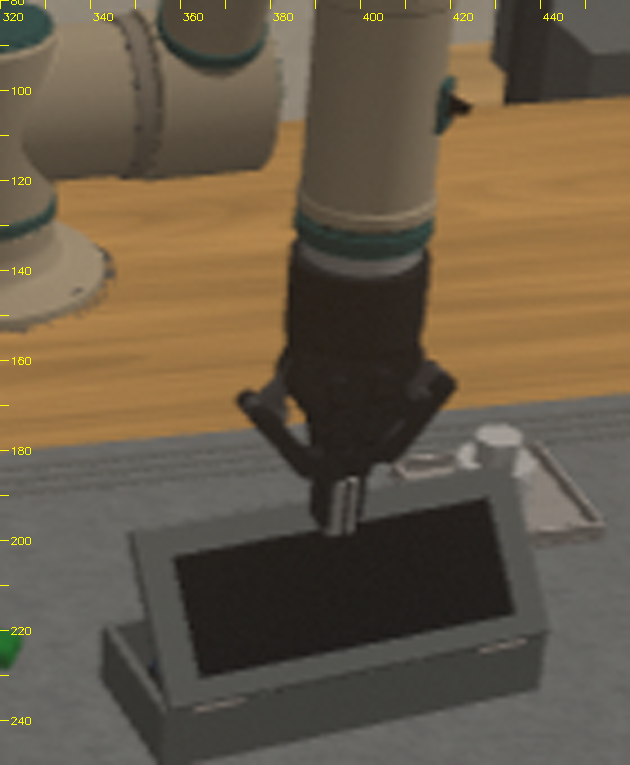

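Call:
{"method": "drive_tool", "body": {
  "targets": [0,0,0,4.7,0,3.6,0,0,0,0,4.4,0,3.9,0,0,0,0,4.2,0,4.2,0,0,0,0,3.9,0,4.5,0,0,0,0,3.6,0,4.7,0,0,0,0,3.3,0,4.9,0,0,0,0,2.9,0,5.1,0,0,0,0,2.6,0,5.3,0,0,0,0,2.2,0,5.5,0,0,0,0,1.9,0,5.6,0,0,0,0,1.5,0,5.7,0]
}}

```text
clock: 79.05
position: [0.5696, 0.0954, 0.0613]
ee_rot: [-0.001, -0.073, 0.997, -0.001]
contact_force: [-2.8, -0.2, 4.3]
width: 0.0
```

```bash
python3 - <<'E'
from h import *
togo(case(-.031,0,.0495),98.2); print(get_state()["moment"])
shot("scene",(320,130,460,250),5,"s35.png")
E
```

```text
pos [0.5696 0.0954 0.0613] A 98.38 q6 -95.7 w 0.0 F [-2.8 -0.2  4.3] t 79.0 tilt [-0.16 -0.08]
tool shift mm [ 0.7  0.6 11.8] ('wz deg', np.float64(0.2))
[ 0.01029777  0.35844758 -0.01741283]
```

View pics/s35.png

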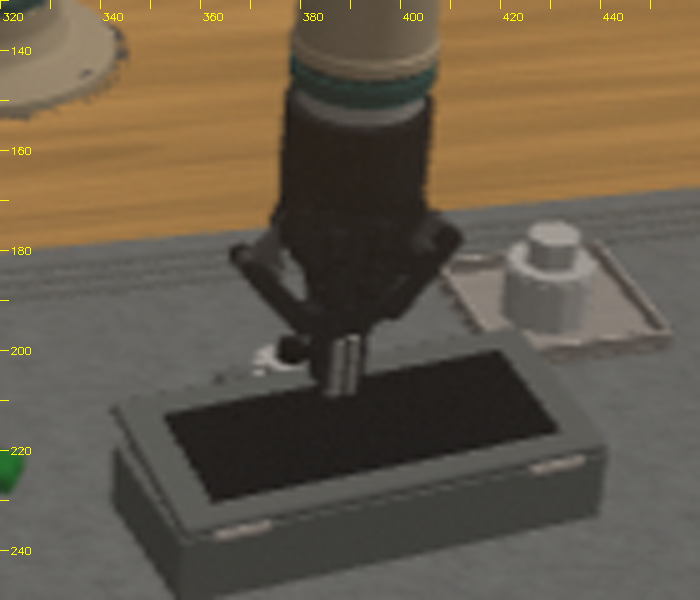

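Call:
{"method": "drive_tool", "body": {
  "targets": [0,0,0,0.5,0,4,0,0,0,0,0,0,4,0,0,0,0,0,0,2,0,0,0,0,0,0,1.5,0,0,0,0,0,0,0,0]
}}

```text
clock: 79.72
position: [0.5704, 0.0955, 0.05]
ee_rot: [-0.0, -0.073, 0.997, -0.001]
contact_force: [-0.5, 0.4, 0.7]
width: 0.0004
```

Call:
{"method": "drive_tool", "body": {
  "targets": [0,0,0,0,0,1,0,0,0,0,0,0,0,0]
}}

```text
clock: 79.97
position: [0.5707, 0.0955, 0.0498]
ee_rot: [0.0, -0.073, 0.997, -0.001]
contact_force: [0.4, -0.5, 3.1]
width: 0.0001
```

Call:
{"method": "drive_tool", "body": {
  "targets": [0,0,0,0,0,1,0,0,0,0,0,0,0,0]
}}

```text
clock: 80.22
position: [0.5707, 0.0955, 0.0495]
ee_rot: [0.0, -0.073, 0.997, -0.001]
contact_force: [-1.7, 0.2, 8.9]
width: 0.0
```

Call:
{"method": "drive_tool", "body": {
  "targets": [0,0,0,0,0,0.7,0,0,0,0,0,0,0,0,0,0,0,0,0,-1,0,0,0,0,0,0,-1.5,0,0,0,0,0,0,-1.5,0,0,0,0,0,0,-1.5,0,0,0,0,0,0,-1.5,0,0,0,0,0,0,0,0]
}}

```text
clock: 81.22
position: [0.5697, 0.0954, 0.0546]
ee_rot: [-0.001, -0.073, 0.997, -0.001]
contact_force: [0.6, 0.9, -0.8]
width: -0.0002
```

```bash
python3 - <<'E'
from h import *
togo(case(-.031,0,.0495),98.2); print(get_state()["moment"])
shot("scene",(320,130,460,250),5,"s36.png")
E
```

```text
pos [0.5697 0.0954 0.0546] A 98.38 q6 -95.7 w -0.0002 F [ 0.6  0.9 -0.8] t 81.2 tilt [-0.1  -0.07]
tool shift mm [0.8 0.6 5.1] ('wz deg', np.float64(0.2))
[ 0.00403935 -0.03462204  0.01094281]
```

View pics/s36.png

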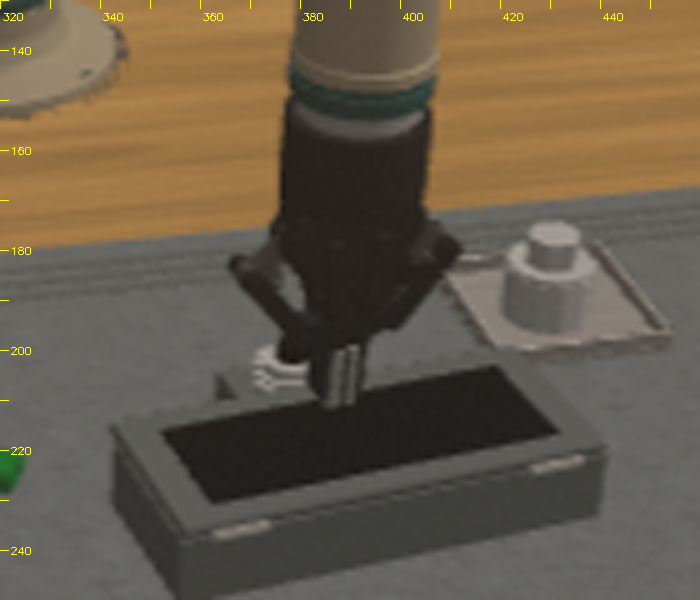

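Call:
{"method": "drive_tool", "body": {
  "targets": [0,0,0,0,0,-10,0,0,0,0,0,0,-30,0,0,0,0,0,0,-40,0,0,0,0,0,0,-40,0,0,0,0,25,-10,0,0,0,0,0,35,-20,0,0,0,0,0,35,-20,0,0,0,0,0,30,-20,0,0,0,0,0,0,0,0,0,0,0,0,0,0,0,0]
}}

```text
clock: 82.52
position: [0.4574, 0.0082, 0.1757]
ee_rot: [0.0, -0.073, 0.997, -0.001]
contact_force: [-0.0, 0.1, -0.3]
width: 0.0002
```

```bash
python3 - <<'E'
from h import *
togo(case(-.031,0,.0495),98.2)
shot("scene",(150,100,470,310),2.5,"s37.png")
im=get_image("top")[:,:,::-1]; cv2.imwrite("pics/full5.png",im)
E
```

```text
pos [0.4574 0.0082 0.1757] A 98.36 q6 -106.0 w 0.0002 F [-0.   0.1 -0.3] t 82.5 tilt [ 0.03 -0.06]
tool shift mm [-123.    70.7  126.1] ('wz deg', np.float64(0.2))
```

View pics/s37.png

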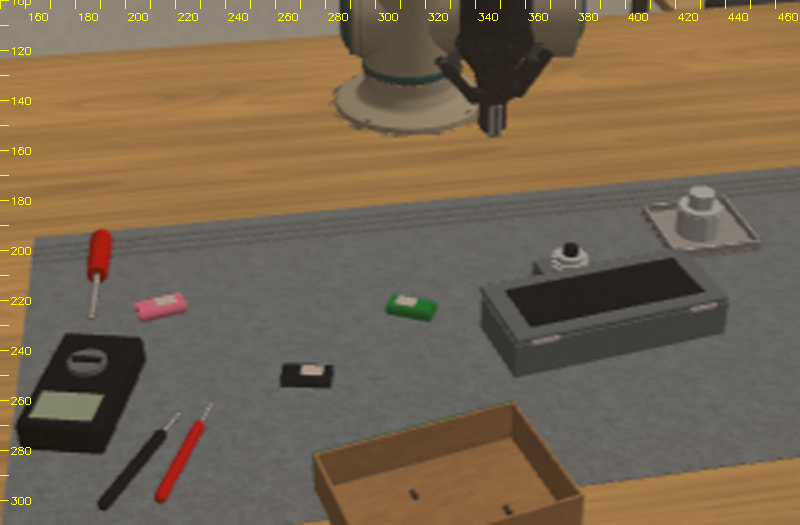

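View pics/full5.png

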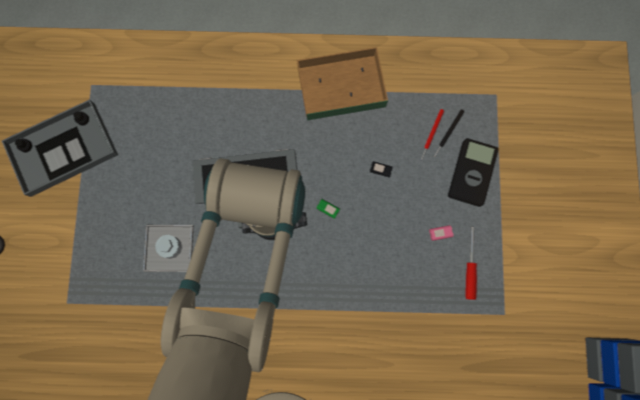

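The lid is shut and its catch is holding. The cap stands upright in the tray and the bystanders haven't moved, so I'm handing in.

```bash
python3 -c "
from rig import *
print(sign_off())"
```

```text
the job is handed in; nothing more can be done
None
```

The job is handed in at about 82 s of the 210 s allowed. All four blue packs are in the case and the lid is shut and caught.

- **Guard cap:** I unscrewed it over several grasps and set it upright in the parts tray.
- **Lid opening:** One finger pressed the button while the other rested on the lid. I then let the lid rise against the finger at about 0.4 rad/s until it stood open.
- **Packs:** They lie in a row on the floor with gaps between them. The top view showed all four in place just before I closed the lid. No pack was knocked aside and I saw no slip of the grip.
- **Lid closing:** I pressed it to its stop with about 9 N measured and slightly more at the end. When I raised the finger, the force fell to zero and the lid stayed down.

**Last checks:** The final pictures show the lid flush and the cap upright in the tray. The multimeter, screwdriver and the green, black and pink look-alikes are where they were. The arm was clear, with the force reading near zero.

**Possible faults:**
- **Joint 6 range:** At the end of the second full unscrewing turn, joint 6 read about -155.0°, against its stated limit of ±2.7 rad (154.7°). I backed off at once and stayed inside the range afterwards. A strict reading could count this as passing the range.
- **Camera positions:** The two cameras placed the case several millimetres apart. I went by the top view, corrected by feel when gripping the cap.

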